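# Load the router fixture under its bridge and shut the hold-downs

### The job

Get the router fixture ready for its next run: first throw every pale offcut left in its lanes into the grey scrap bin. Then load every hardwood blank from the black mat, each into a lane of its own (any lane), sliding it lengthwise under the blue bridge until it is fully home against the back stop; only when all blanks are home, press all four yellow covers down, over an empty lane too, until they snap shut. Leave the other things on the bed where they are.

Things in the scene. Friction and masses are not known exactly. Their poses are not given: they have to be found in the camera images.
- fixture: Loading fixture fixed to the bed: aluminium board 250 x 228 x 12 mm, four lanes along its x axis from open mouths nearest the robot (x = -125 mm) to a steel back stop (face at x = 105). Origin: middle of the underside, z up. Lane centres y = +78 (lane 1), +26, -26, -78 mm (lane 4); floors 12 mm above the bed. A blank that is home has its centre at x = +50, its tail at x = -5 mm.
- bridge (a point): Middle of the underside of the blue bridge bar over all lanes: fixture x = 20 mm, 37 mm above the lane floors. The bar spans fixture x = 5 to 35 mm; its top is 61 mm above the bed. Before it (x = -125 to 5) the lanes are open above, 40 mm wide between ribs 7 mm high, narrowing over the last 30 mm to 35 mm; beyond, ribs 37 mm high. The tail of a blank that is home sticks out 10 mm before it.
- cover1 (a joint): Yellow hinged hold-down cover over the far part of lane 1. 0 rad: open, its free edge pointing to the robot and raised 37 degrees; 0.65 rad: shut, level. A spring pushes it open up to 0.42 rad (about 6 N at most at the black strip), past that an over-centre detent snaps it shut and holds it.
- cover1_press (a point): Black strip on top of cover 1, 45 mm from its hinge (open: 84, shut: 58 mm above the bed). The cover is a plate 44 mm wide, 6 mm thick, 62 mm from hinge to free edge. Hinge axis: fixture x = 109 mm, 55 mm above the bed, along fixture y. Pushing straight down at fixture x = 69 mm (40 mm from the hinge), on the lane's centre line, meets the cover all the way from open to shut.
- cover2 (a joint): Yellow hinged hold-down cover over the far part of lane 2. 0 rad: open, its free edge pointing to the robot and raised 37 degrees; 0.65 rad: shut, level. A spring pushes it open up to 0.42 rad (about 6 N at most at the black strip), past that an over-centre detent snaps it shut and holds it.
- cover2_press (a point): Black strip on top of cover 2, 45 mm from its hinge (open: 84, shut: 58 mm above the bed). The cover is a plate 44 mm wide, 6 mm thick, 62 mm from hinge to free edge. Hinge axis: fixture x = 109 mm, 55 mm above the bed, along fixture y. Pushing straight down at fixture x = 69 mm (40 mm from the hinge), on the lane's centre line, meets the cover all the way from open to shut.
- cover3 (a joint): Yellow hinged hold-down cover over the far part of lane 3. 0 rad: open, its free edge pointing to the robot and raised 37 degrees; 0.65 rad: shut, level. A spring pushes it open up to 0.42 rad (about 6 N at most at the black strip), past that an over-centre detent snaps it shut and holds it.
- cover3_press (a point): Black strip on top of cover 3, 45 mm from its hinge (open: 84, shut: 58 mm above the bed). The cover is a plate 44 mm wide, 6 mm thick, 62 mm from hinge to free edge. Hinge axis: fixture x = 109 mm, 55 mm above the bed, along fixture y. Pushing straight down at fixture x = 69 mm (40 mm from the hinge), on the lane's centre line, meets the cover all the way from open to shut.
- cover4 (a joint): Yellow hinged hold-down cover over the far part of lane 4. 0 rad: open, its free edge pointing to the robot and raised 37 degrees; 0.65 rad: shut, level. A spring pushes it open up to 0.42 rad (about 6 N at most at the black strip), past that an over-centre detent snaps it shut and holds it.
- cover4_press (a point): Black strip on top of cover 4, 45 mm from its hinge (open: 84, shut: 58 mm above the bed). The cover is a plate 44 mm wide, 6 mm thick, 62 mm from hinge to free edge. Hinge axis: fixture x = 109 mm, 55 mm above the bed, along fixture y. Pushing straight down at fixture x = 69 mm (40 mm from the hinge), on the lane's centre line, meets the cover all the way from open to shut.
- blankA_c (a point): Centre of blank A, a square dark hardwood bar 110 x 32 x 32 mm, 80 g, long axis x, at first lying on the black rubber mat (4 mm thick). May be absent.
- blankB_c (a point): Centre of blank B, a square mid-brown hardwood bar 110 x 32 x 32 mm, 80 g, long axis x, at first lying on the black rubber mat (4 mm thick). May be absent.
- blankC_c (a point): Centre of blank C, a square dark hardwood bar 110 x 32 x 32 mm, 80 g, long axis x, at first lying on the black rubber mat (4 mm thick). May be absent.
- blankD_c (a point): Centre of blank D, a square mid-brown hardwood bar 110 x 32 x 32 mm, 80 g, long axis x, at first lying on the black rubber mat (4 mm thick). May be absent.
- offcut1_c (a point): Centre of offcut 1, a pale wood block 42 x 30 x 30 mm (x, y, z), 30 g, left lying in the open half of lane 1. May be absent.
- offcut2_c (a point): Centre of offcut 2, a pale wood block 42 x 30 x 30 mm (x, y, z), 30 g, left lying in the open half of lane 2. May be absent.
- offcut3_c (a point): Centre of offcut 3, a pale wood block 42 x 30 x 30 mm (x, y, z), 30 g, left lying in the open half of lane 4. May be absent.
- bin: Grey open scrap bin fixed to the bed, outside 180 x 170 x 70 mm high (x, y, z), walls 5 mm. Origin at the middle of its underside.
- spraycan: Small spray can, 52 mm across, 110 mm high, standing, a bystander; origin in the middle of its underside.
- jar: Amber jar, 64 mm across, 85 mm high, standing, a bystander; origin in the middle of its underside.
- tape: Yellow tape measure 65 x 35 x 60 mm high, a bystander; origin in the middle of its underside.
- driver: Screwdriver lying along x, a bystander; origin in the middle of its underside.
- wrench: Wrench lying along x, a bystander; origin in the middle of its underside.
- dustbrush: Brush lying roughly along y, a bystander; origin in the middle of its underside.
Mind the look-alikes: they are no part of the job. What is shaped like the part that bears blankB_c but purple, red or turquoise is not meant.

How it is judged:
By the outcome, as a careful person would: the job done as asked, in the order asked, and still so for the second after the job is handed in, with the robot touching nothing.
Of offcut1, offcut2, offcut3 only 2 to 3 are there at a start; the rules pass over those that are not, and their reading is None.
Of blankA, blankB, blankC, blankD only 3 to 4 are there at a start; the rules pass over those that are not, and their reading is None.
At some moment in a run one of blankA, blankB, blankC, blankD may be knocked a few centimetres aside while the robot is not near it.
Once in a run the grip may slacken for a moment while it holds something.
It also fails if it takes over 210 s, if anything falls off the work surface, if the arm or the gripper's body presses on something with over 40 N, if the wrist force passes 120 N, or if a joint passes its speed limit or range.

### The arm

A 7-joint arm with a two-finger parallel gripper is mounted at the origin on the work surface. World frame = base frame: x ahead of the robot, y to its left, z up, the work surface at z = 0. Lengths are in m, angles in degrees, forces in N, time in s.
With the tool pointing down it reaches from about 0.4 to 0.75 m from the base axis. Payload 19.5 kg.
Tool frame: the origin (TCP) lies midway between the tips of the shut fingers; the grasp point (between the pads) lies 19 mm behind it; z points along the fingers, y is the line along which they close (so a half turn about z gives the same grasp; the last joint's range is limited). The gripper opens to 85 mm and grips with 20 to 120 N. Pads are 22 mm wide; open, the fingers measure 114 mm over their backs; the gripper's body (76 mm by 85 mm) begins 54 mm behind the grasp point. The pads swing forward as they close: fully open they stand 13 mm farther back than shut.
Start: joints at [-72.748, 40.479, -1.581, 85.061, 1.261, 54.483, -4.326], TCP at [0.193, 0.542, 0.231] pointing down, gripper open.
Joint ranges: [-155.06, 155.06], [-18.47, 123.98], [-90, 86.84], [0, 140.48], [-83.41, 263.41], [0, 116], [-161.91, 161.91]. Speed limits (degrees/s): [108.29, 108.29, 147.25, 147.25, 172.46, 172.46, 172.46].

### API

Orientations are given as [roll, pitch, yaw] about the fixed x, y, z axes, in that order (R = Rz(yaw) Ry(pitch) Rx(roll)).
In Python, from plant import read_state, camera, camera_params, close_job gives the robot as it stands. The module is installed in compiled form; this text tells all that it offers.
- The arm moves only by the shell command python3 -m inch 'ROWS'. ROWS is JSON, a list of rows, each an object of numbers: "tx", "ty", "tz": the shift along the tool's x, y, z in m; "wx", "wy", "wz": the turn, a rotation vector about the tool's x, y, z in degrees; "hand": the finger opening in m, from 0 to 0.0854. In form: [{"tx": .., "ty": .., "tz": .., "wx": .., "wy": .., "wz": .., "hand": ..}, ...]. A call has 1 to 5 rows; each row is the pose to reach, as a shift and turn from the pose commanded when the call began, along the tool's axes at that moment; what a row does not reach only later rows make up. A row lasts 1/12 s, in which the tool goes at most 41.7 mm and 7.16 degrees, less where a joint would pass 70% of its speed; a pose out of reach is approached as far as the arm can. A call with a gripper value outside its range is refused whole. The fingers move at their own pace and stop on an object; the grip force is fixed at half the most. Time passes only in rows, so rows that repeat a pose let the fingers close. It gives the time, the measured TCP pose, the force, the opening and the grip force at its end, in the units of the state.
- read_state(): the state, without advancing time (a new reading comes with each control period).
- camera(name): name is "side" or "top" or "wrist"; returns (picture, depth): 480x640x3 uint8, red, green, blue; 480x640 float32, m along the optical axis (not along the pixel's ray), 0 where there is no reading.
- camera_params(name): a dict with "fov_y" (degrees; the focal length in pixels is half the picture's height over the tangent of half this angle, whatever the lens; pixels are square), "cx", "cy" (the principal point, pixels), "D" ([k1, k2, p1, p2, k3] as OpenCV has them; the pictures are not rectified), "cam_to_world" (4x4, takes a point from camera to world coordinates). Camera axes: x right, y down, z forward; pixel columns grow to the right and rows downward; lengths in m; the calibration is good to about 2 mm. A picture is of the moment at which its call begins: read the wrist's pose just before it. camera_params takes no time and is no camera call; for the wrist camera it gives the pose at the moment of the call.
- close_job(): hands the job in; it is judged then, once.
The state is a dict: "time": time; "joint_pos": joint angles; "joint_vel": joint speeds; "joint_efforts": joint torques, N m; "position": TCP position; "ee_rot": TCP orientation; "force": force on the tool from outside, world axes, zero at the start; "moment": the same for the moment, N m; "width": finger opening in m; "grip_force": force on a finger pad.
Only numpy, scipy, OpenCV 4.12 (cv2) and the standard library are available. Lean on these libraries where they do the work, as an engineer would, in place of code of your own. Each camera call takes 0.05 s, during which the arm holds its last target. There are 200 camera calls.

## Working session

There is one attempt and no reset: what is moved stays moved. The work goes in short steps, Python scripts to look and compute and a shell command to move; the robot and the scene stay as the last step left them, time stands still between calls to the robot, and variables do not carry over. Pictures are saved under pics/ and viewed, at most 14 in all, crops included, and the job is handed in when it is done.

```bash
mkdir -p pics
cat > h.py <<'E'
import numpy as np, cv2
from plant import read_state, camera, camera_params
def shot(n, f=None):
    p=camera_params(n); im,d=camera(n)
    if f: cv2.imwrite('pics/'+f,im[:,:,::-1])
    return im,d,p
def K(p):
    f=240/np.tan(np.radians(p['fov_y']/2)); return np.array([[f,0,p['cx']],[0,f,p['cy']],[0,0,1.]])
def rays(p,uv):
    n=cv2.undistortPoints(np.array(uv,float).reshape(-1,1,2),K(p),np.array(p['D'],float)).reshape(-1,2)
    T=np.array(p['cam_to_world']); return T[:3,3],np.c_[n,np.ones(len(n))]@T[:3,:3].T
def onplane(p,uv,z):
    o,r=rays(p,uv); return o+r*((z-o[2])/r[:,2])[:,None]
def project(p,X):
    T=np.linalg.inv(np.array(p['cam_to_world'])); 
    return cv2.projectPoints(np.array(X,float).reshape(-1,1,3),cv2.Rodrigues(T[:3,:3])[0],T[:3,3],K(p),np.array(p['D'],float))[0].reshape(-1,2)
def cloud(p,d):
    v,u=np.mgrid[:480,:640]; o,r=rays(p,np.c_[u.ravel(),v.ravel()])
    return (o+r*d.reshape(-1,1)).reshape(480,640,3)
E
python3 - <<'E'
from h import *
for n in('top','side'):
    im,d,p=shot(n,n+'0.png'); np.savez('%s0.npz'%n,im=im,d=d); print(n,p['fov_y'],p['D'],np.round(p['cam_to_world'],3).tolist(),(d>0).mean())
s=read_state(); print(s['time'],s['position'],s['ee_rot'],s['force'],s['width'])
E
```

```text
top 56.37155739758974 [0.01009865 0.         0.         0.         0.        ] [[0.003, -0.975, 0.224, 0.325], [-1.0, -0.004, -0.003, -0.002], [0.004, -0.224, -0.975, 1.123], [0.0, 0.0, 0.0, 1.0]] 0.9960872395833333
side 57.22548796774843 [-0.09509461  0.          0.          0.          0.        ] [[0.951, -0.227, 0.21, 0.28], [-0.309, -0.681, 0.664, -0.806], [-0.008, -0.696, -0.718, 0.959], [0.0, 0.0, 0.0, 1.0]] 0.9958854166666666
0.1 [0.19317404 0.54135449 0.23091125] [-1.79948139e+02 -1.01908661e-03  1.60360453e+02] [-0.17543847 -0.11744873  1.37201348] 0.08544144231326115
```

View pics/top0.png

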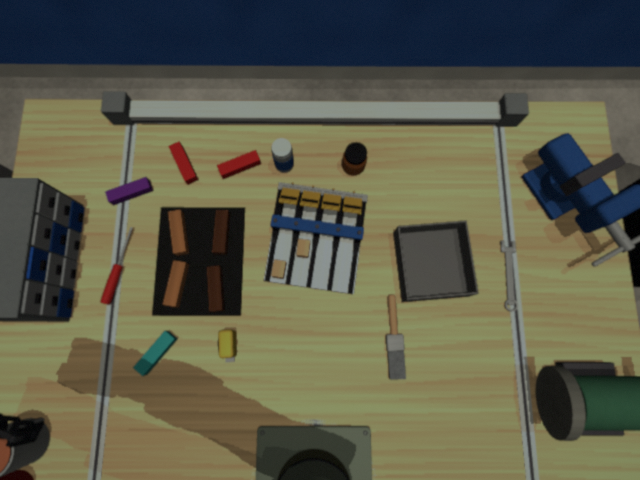

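View pics/side0.png

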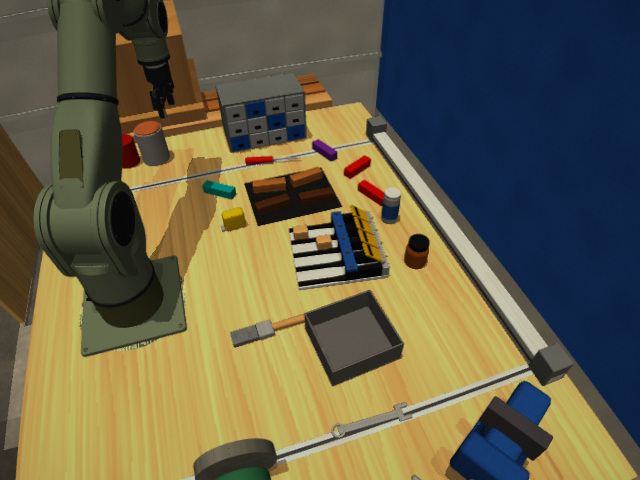

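```bash
cat > m.py <<'E'
from h import *
def blobs(im,p,m,z,amin=80):
    m=cv2.morphologyEx(m.astype(np.uint8),cv2.MORPH_OPEN,np.ones((3,3)))
    for c in cv2.findContours(m,cv2.RETR_EXTERNAL,cv2.CHAIN_APPROX_NONE)[0]:
        if cv2.contourArea(c)<amin: continue
        X=onplane(p,c.reshape(-1,2),z)[:,:2]
        (cx,cy),(w,h),a=cv2.minAreaRect((X*1000).astype(np.float32))
        if w<h: w,h,a=h,w,a-90
        yield c.reshape(-1,2).mean(0).round(),round(cx,1),round(cy,1),round(w,1),round(h,1),round((a+90)%180-90,1)
E
python3 - <<'E'
from m import *
for n in('top',):
    f=np.load(n+'0.npz'); im,d=f['im'],f['d']; p=camera_params(n)
    C=cloud(p,d); hsv=cv2.cvtColor(im,cv2.COLOR_RGB2HSV); H,S,V=[hsv[...,i].astype(int) for i in range(3)]
    roi=np.zeros(H.shape,bool); roi[210:315,157:245]=1
    print('blank z',[np.round(C[v,u,2],4) for u,v in((178,232),(220,231),(175,284),(215,288))],[hsv[v,u].tolist() for u,v in((178,232),(220,231),(175,284),(215,288),(278,269),(303,250),(315,230),(330,250),(290,196))])
    for b in blobs(im,p,roi&(H<16)&(S>100)&(V>45),.036): print('blank',*b)
    roi[:]=0; roi[180:300,262:372]=1
    for b in blobs(im,p,roi&(H>100)&(H<125)&(S>120),.061): print('bridge',*b)
    for b in blobs(im,p,roi&(S<60)&(V>100),.012): print('floor',*b)
    for b in blobs(im,p,roi&(H<30)&(S>80)&(V>90),.042): print('offc@42/yellow',*b)
    roi[:]=0; roi[210:310,385:485]=1
    for b in blobs(im,p,roi&(S<70),.07,500): print('bin',*b)
    q=np.array([(278,266),(303,243),(315,228),(330,260),(430,250)]); print([C[v,u].round(3).tolist() for u,v in q])
E
```

```text
blank z [np.float64(0.0358), np.float64(0.0335), np.float64(0.0347), np.float64(0.0346)] [[13, 154, 119], [10, 167, 52], [13, 153, 118], [11, 154, 53], [18, 108, 135], [18, 108, 134], [108, 171, 88], [90, 12, 146], [21, 176, 77]]
blank [214. 288.] 451.0 243.3 107.0 29.5 6.5
blank [174. 283.] 462.9 340.4 112.8 36.0 -9.0
blank [220. 231.] 594.9 236.5 106.5 29.3 -1.9
blank [177. 232.] 591.9 343.8 116.1 35.7 11.2
bridge [317. 227.] 598.3 -5.8 221.0 36.4 81.5
floor [300. 271.] 495.6 36.3 73.7 39.5 -7.6
floor [343. 266.] 511.9 -71.3 137.2 39.4 -8.2
floor [322. 263.] 519.4 -19.7 137.1 39.4 -8.2
floor [283. 246.] 560.2 79.6 83.7 38.7 -7.9
floor [349. 221.] 626.6 -88.5 30.9 21.3 89.1
floor [329. 218.] 634.4 -37.2 30.9 21.3 90.0
floor [308. 215.] 641.3 15.7 32.7 21.3 84.3
floor [288. 212.] 650.1 67.3 28.5 21.5 -89.8
offc@42/yellow [280. 298.] 428.8 81.0 89.0 9.6 -89.8
offc@42/yellow [278. 269.] 497.6 88.5 41.2 29.5 -9.1
offc@42/yellow [302. 248.] 550.4 29.2 40.9 29.0 -7.6
offc@42/yellow [366. 246.] 563.2 -125.2 127.4 29.3 -1.4
offc@42/yellow [266. 229.] 589.9 114.4 171.4 32.8 1.3
offc@42/yellow [352. 201.] 671.8 -95.7 44.9 20.2 81.7
offc@42/yellow [331. 198.] 679.4 -43.2 43.2 20.2 81.7
offc@42/yellow [311. 195.] 687.2 9.7 43.7 20.3 81.7
offc@42/yellow [290. 192.] 694.1 62.5 40.8 21.3 -89.8
offc@42/yellow [338. 186.] 711.3 -62.0 163.7 21.1 84.2
bin [435. 261.] 516.2 -287.8 182.2 180.8 5.1
[[0.504, 0.089, 0.04], [0.562, 0.028, 0.04], [0.595, -0.001, 0.062], [0.525, -0.039, 0.01], [0.553, -0.294, 0.006]]
```

Run:
```python
from h import *
im=np.load('top0.npz')['im'][150:330,140:380]; cv2.imwrite('pics/crop1.png',cv2.resize(im[:,:,::-1],None,fx=3.3,fy=3.3,interpolation=cv2.INTER_CUBIC))
```

```text
(no output)
```

View pics/crop1.png

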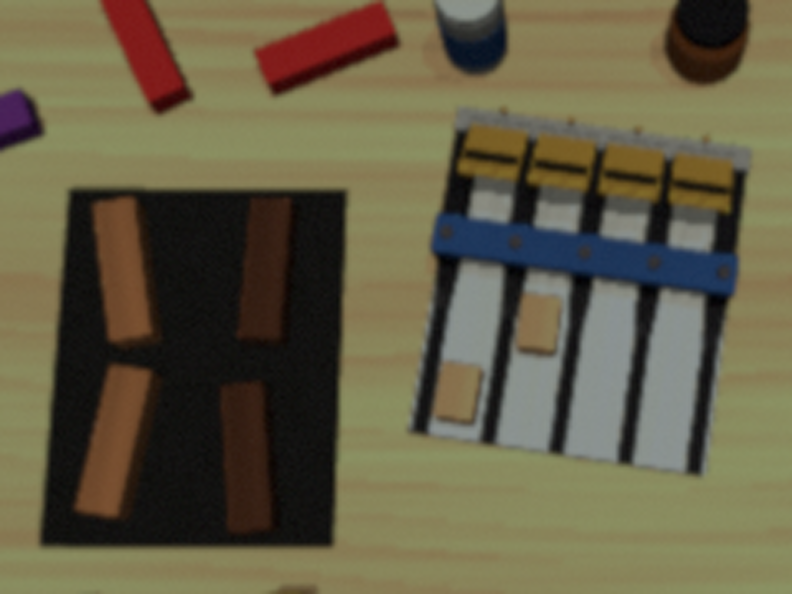

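```bash
cat > to.py <<'E'
import sys,numpy as np
from scipy.spatial.transform import Rotation as R
from plant import read_state
# usage: to.py x y z yaw [x y z yaw ...]  (mm, deg) -> shifts, each in tool axes at the previous waypoint
s=read_state(); P=np.array(s['position']); Q=R.from_euler('xyz',s['ee_rot'],degrees=True)
print('t %.1f pos %s rot %s F %s w %.4f gf %.1f'%(s['time'],(P*1e3).round(1),np.round(s['ee_rot'],1),np.round(s['force'],1),s['width'],s['grip_force']))
a=np.array(sys.argv[1:],float).reshape(-1,4)
for x,y,z,w in a:
    T=np.array([x,y,z])/1e3; G=R.from_euler('xyz',[180,0,w],degrees=True)
    D=Q.inv().apply(T-P); r=(Q.inv()*G).as_rotvec(degrees=True)
    n=max(np.linalg.norm(D)/.0417,np.linalg.norm(r)/7.16)
    print('to',x,y,z,w,': t',D.round(4).tolist(),'w',r.round(1).tolist(),'rows %.1f'%n); P,Q=T,G
E
python3 to.py 280 480 230 165 400 310 200 169 498 88 150 171.8 498 88 40 171.8 498 88 21 171.8
```

```text
t 0.1 pos [193.2 541.4 230.9] rot [-179.9   -0.   160.4] F [-0.2 -0.1  1.4] w 0.0854 gf 0.0
to 280.0 480.0 230.0 165.0 : t [-0.1024, -0.0286, 0.0009] w [-0.1, -0.0, -4.6] rows 2.5
to 400.0 310.0 200.0 169.0 : t [-0.1599, -0.1331, 0.03] w [0.0, 0.0, -4.0] rows 5.0
to 498.0 88.0 150.0 171.8 : t [-0.1386, -0.1992, 0.05] w [0.0, 0.0, -2.8] rows 5.9
to 498.0 88.0 40.0 171.8 : t [0.0, -0.0, 0.11] w [0.0, 0.0, 0.0] rows 2.6
to 498.0 88.0 21.0 171.8 : t [0.0, -0.0, 0.019] w [0.0, 0.0, 0.0] rows 0.5
```

```bash
python3 -m inch '[{"tx":-0.05,"ty":-0.014,"wz":-2.3,"hand":0.07},{"tx":-0.1024,"ty":-0.0286,"wz":-4.6,"hand":0.07},{"tx":-0.1024,"ty":-0.0286,"wz":-4.6,"hand":0.07},{"tx":-0.1024,"ty":-0.0286,"wz":-4.6,"hand":0.07}]'
python3 -m inch '[{"tx":-0.16,"ty":-0.133,"tz":0.03,"wz":-4,"hand":0.07},{"tx":-0.16,"ty":-0.133,"tz":0.03,"wz":-4,"hand":0.07},{"tx":-0.16,"ty":-0.133,"tz":0.03,"wz":-4,"hand":0.07},{"tx":-0.16,"ty":-0.133,"tz":0.03,"wz":-4,"hand":0.07},{"tx":-0.16,"ty":-0.133,"tz":0.03,"wz":-4,"hand":0.07}]'
python3 to.py 498 88 150 171.8 498 88 21 171.8
```

```text
t 0.1 pos [193.2 541.4 230.9] rot [-179.9   -0.   160.4] F [-0.2 -0.1  1.4] w 0.0854 gf 0.0
to 498.0 88.0 150.0 171.8 : t [-0.4395, -0.3245, 0.0812] w [-0.1, -0.0, -11.4] rows 13.2
to 498.0 88.0 21.0 171.8 : t [0.0, -0.0, 0.129] w [0.0, 0.0, 0.0] rows 3.1invalid input
invalid input
```

```bash
python3 -m inch '[{"tx":-0.1024,"ty":-0.0286,"tz":0,"wx":0,"wy":0,"wz":-4.6,"hand":0.07},{"tx":-0.1024,"ty":-0.0286,"tz":0,"wx":0,"wy":0,"wz":-4.6,"hand":0.07},{"tx":-0.1024,"ty":-0.0286,"tz":0,"wx":0,"wy":0,"wz":-4.6,"hand":0.07},{"tx":-0.1024,"ty":-0.0286,"tz":0,"wx":0,"wy":0,"wz":-4.6,"hand":0.07}]'
python3 to.py 498 88 150 171.8 498 88 21 171.8
```

```text
time: 0.43
position: [0.2848, 0.4767, 0.2312]
ee_rot: [-179.9, 0.1, 164.6]
force: [0.2, -1.0, 0.6]
width: 0.0699
grip_force: 0.0
t 0.4 pos [284.8 476.7 231.2] rot [-1.799e+02  1.000e-01  1.646e+02] F [ 0.2 -1.   0.6] w 0.0699 gf 0.0
to 498.0 88.0 150.0 171.8 : t [-0.3086, -0.318, 0.0824] w [-0.1, 0.1, -7.2] rows 10.8
to 498.0 88.0 21.0 171.8 : t [0.0, -0.0, 0.129] w [0.0, 0.0, 0.0] rows 3.1
```

```bash
python3 -m inch '[{"tx":-0.14,"ty":-0.144,"tz":0.04,"wx":0,"wy":0,"wz":-7.2,"hand":0.07},{"tx":-0.14,"ty":-0.144,"tz":0.04,"wx":0,"wy":0,"wz":-7.2,"hand":0.07},{"tx":-0.14,"ty":-0.144,"tz":0.04,"wx":0,"wy":0,"wz":-7.2,"hand":0.07},{"tx":-0.14,"ty":-0.144,"tz":0.04,"wx":0,"wy":0,"wz":-7.2,"hand":0.07},{"tx":-0.14,"ty":-0.144,"tz":0.04,"wx":0,"wy":0,"wz":-7.2,"hand":0.07}]'
python3 to.py 498 88 150 171.8 498 88 21 171.8
```

```text
time: 0.85
position: [0.3784, 0.3028, 0.1908]
ee_rot: [-180.0, -0.0, 172.2]
force: [1.5, 1.0, -0.2]
width: 0.0699
grip_force: 0.0
t 0.8 pos [378.4 302.8 190.8] rot [-180.    -0.   172.2] F [ 1.5  1.  -0.2] w 0.0699 gf 0.0
to 498.0 88.0 150.0 171.8 : t [-0.1478, -0.1964, 0.0409] w [-0.0, -0.0, 0.4] rows 6.0
to 498.0 88.0 21.0 171.8 : t [0.0, -0.0, 0.129] w [0.0, 0.0, 0.0] rows 3.1
```

```bash
python3 -m inch '[{"tx":-0.147,"ty":-0.1964,"tz":0.02,"wx":0,"wy":0,"wz":0,"hand":0.07},{"tx":-0.147,"ty":-0.1964,"tz":0.02,"wx":0,"wy":0,"wz":0,"hand":0.07},{"tx":-0.147,"ty":-0.1964,"tz":0.02,"wx":0,"wy":0,"wz":0,"hand":0.07},{"tx":-0.147,"ty":-0.1964,"tz":0.02,"wx":0,"wy":0,"wz":0,"hand":0.07},{"tx":-0.147,"ty":-0.1964,"tz":0.02,"wx":0,"wy":0,"wz":0,"hand":0.07}]'
python3 -m inch '[{"tx":0,"ty":0,"tz":0,"wx":0,"wy":0,"wz":-0.4,"hand":0.07},{"tx":0,"ty":0,"tz":0,"wx":0,"wy":0,"wz":-0.4,"hand":0.07},{"tx":0,"ty":0,"tz":0,"wx":0,"wy":0,"wz":-0.4,"hand":0.07}]' | head -3
python3 to.py 498 88 80 171.8 498 88 21 171.8
python3 - <<'E'
from m import *
im,d,p=shot('wrist','w1.png'); print(np.round(p['cam_to_world'],3).tolist())
np.savez('w1.npz',im=im,d=d,T=p['cam_to_world'])
E
```

```text
time: 1.27
position: [0.479, 0.1214, 0.1741]
ee_rot: [-180.0, -0.0, 172.2]
force: [1.7, 1.3, 0.9]
width: 0.0701
grip_force: 0.0
time: 1.52
position: [0.4782, 0.1236, 0.1742]
ee_rot: [180.0, -0.0, 172.6]
t 1.5 pos [478.2 123.6 174.2] rot [180.   -0.  172.6] F [-0.1  0.5 -0.3] w 0.0701 gf 0.0
to 498.0 88.0 80.0 171.8 : t [-0.0243, -0.0328, 0.0942] w [0.0, -0.0, 0.8] rows 2.5
to 498.0 88.0 21.0 171.8 : t [0.0, -0.0, 0.059] w [0.0, 0.0, 0.0] rows 1.4
[[0.128, 0.94, 0.318, 0.397], [0.992, -0.121, -0.041, 0.134], [-0.0, 0.32, -0.947, 0.317], [0.0, 0.0, 0.0, 1.0]]
```

View pics/w1.png

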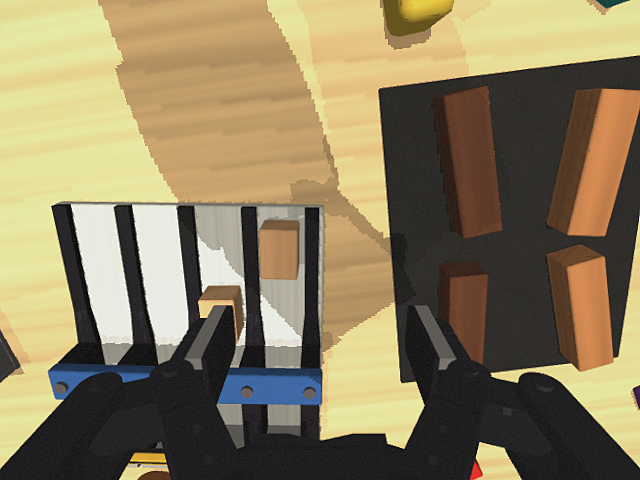

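Run:
```python
from m import *
f=np.load('w1.npz'); im,d=f['im'],f['d']; p=camera_params('wrist'); p['cam_to_world']=f['T']
hsv=cv2.cvtColor(im,cv2.COLOR_RGB2HSV); H,S,V=[hsv[...,i].astype(int) for i in range(3)]
O=np.array([578,-2.]); a=np.radians(-8.2); u=np.array([np.cos(a),np.sin(a)]); v=np.array([-u[1],u[0]])
def fx(X): 
    q=np.array(X)[:,:2]*1000-O; return np.c_[q@u,q@v].round(1).tolist()
print('corners',fx(onplane(p,[(52,204),(322,206)],.012)))
roi=np.zeros(H.shape,bool); roi[205:350,50:330]=1
for b in blobs(im,p,roi&(S<40)&(V>110),.012): print('floor',*b, fx([[b[1]/1e3,b[2]/1e3]]))
# rib tops (dark) edges at row 260 
for y,z in((230,.019),(280,.019)):
    r=(V[y]<70)&(np.arange(640)<330)&(np.arange(640)>45); e=np.flatnonzero(np.diff(r.astype(int))); print(y,[ (int(x),q) for x,q in zip(e,fx(onplane(p,[(x+.5,y) for x in e],z)))])
roi[:]=0;roi[210:350,190:310]=1
for b in blobs(im,p,roi&(H<30)&(S>90)&(V>90),.042): print('off',*b, fx([[b[1]/1e3,b[2]/1e3]]))
```

```text
corners [[-123.3, -115.1], [-124.5, 111.2]]
floor [242. 339.] 586.9 34.7 25.6 7.9 -19.2 [[3.6, 37.6]]
floor [320. 266.] 527.4 116.9 116.6 3.7 -8.0 [[-67.0, 110.5]]
floor [286. 269.] 534.4 81.5 140.1 40.0 -8.1 [[-55.1, 76.4]]
floor [224. 257.] 510.4 32.0 105.2 38.9 -8.2 [[-71.8, 24.0]]
floor [162. 272.] 521.2 -22.9 140.8 37.9 -8.1 [[-53.2, -28.8]]
floor [104. 274.] 514.7 -75.1 141.7 36.7 -8.3 [[-52.2, -81.4]]
230 [(56, [-102.7, -110.8]), (74, [-102.9, -95.3]), (117, [-103.4, -58.6]), (134, [-103.6, -44.3]), (179, [-104.2, -6.5]), (195, [-104.4, 6.8]), (241, [-104.9, 45.0]), (256, [-105.1, 57.4]), (304, [-105.7, 97.0]), (318, [-105.9, 108.6])]
280 [(67, [-56.8, -110.7]), (84, [-57.1, -95.4]), (125, [-57.8, -58.8]), (142, [-58.1, -43.8]), (184, [-58.8, -6.9]), (200, [-59.0, 7.0]), (244, [-59.7, 45.3]), (258, [-59.9, 57.4]), (304, [-60.5, 97.1]), (317, [-60.7, 108.3])]
off [226. 308.] 541.5 32.3 47.5 35.6 -7.2 [[-41.0, 28.7]]
off [279. 250.] 493.7 88.8 48.1 30.1 -8.7 [[-96.4, 77.8]]
```

```bash
python3 -m inch '[{"tx":-0.0235,"ty":-0.0328,"tz":0.02,"wx":0,"wy":0,"wz":0.8,"hand":0.07},{"tx":-0.0235,"ty":-0.0328,"tz":0.094,"wx":0,"wy":0,"wz":0.8,"hand":0.07},{"tx":-0.0235,"ty":-0.0328,"tz":0.094,"wx":0,"wy":0,"wz":0.8,"hand":0.07},{"tx":-0.0235,"ty":-0.0328,"tz":0.094,"wx":0,"wy":0,"wz":0.8,"hand":0.07},{"tx":-0.0235,"ty":-0.0328,"tz":0.094,"wx":0,"wy":0,"wz":0.8,"hand":0.07}]' >/dev/null
python3 to.py 497 88.3 22 171.8
```

```text
t 2.0 pos [496.7  88.8  80.3] rot [-1.800e+02 -1.000e-01  1.719e+02] F [ 0.6 -0.1  2.4] w 0.0697 gf 0.0
to 497.0 88.3 22.0 171.8 : t [-0.0005, -0.0004, 0.0583] w [-0.0, -0.1, 0.1] rows 1.4
```

```bash
python3 -m inch '[{"tx":0,"ty":0,"tz":0.03,"wx":0,"wy":0,"wz":0,"hand":0.07},{"tx":0,"ty":0,"tz":0.058,"wx":0,"wy":0,"wz":0,"hand":0.07},{"tx":0,"ty":0,"tz":0.058,"wx":0,"wy":0,"wz":0,"hand":0.02},{"tx":0,"ty":0,"tz":0.058,"wx":0,"wy":0,"wz":0,"hand":0.02},{"tx":0,"ty":0,"tz":0.058,"wx":0,"wy":0,"wz":0,"hand":0.02}]' >/dev/null
python3 -m inch '[{"tx":0,"ty":0,"tz":0,"wx":0,"wy":0,"wz":0,"hand":0.02},{"tx":0,"ty":0,"tz":0,"wx":0,"wy":0,"wz":0,"hand":0.02},{"tx":0,"ty":0,"tz":0,"wx":0,"wy":0,"wz":0,"hand":0.02},{"tx":0,"ty":0,"tz":0,"wx":0,"wy":0,"wz":0,"hand":0.02}]'
python3 to.py 497 88.3 150 171.8 500 -90 150 171.8 510 -265 150 171.8 510 -265 60 171.8
```

```text
time: 2.73
position: [0.4985, 0.0881, 0.025]
ee_rot: [179.9, 0.2, 171.8]
force: [-2.3, 2.2, 14.8]
width: 0.0285
grip_force: 59.3
t 2.7 pos [498.5  88.1  25. ] rot [179.9   0.2 171.8] F [-2.3  2.2 14.8] w 0.0285 gf 59.3
to 497.0 88.3 150.0 171.8 : t [0.0012, 0.0002, -0.125] w [0.1, 0.2, -0.0] rows 3.0
to 500.0 -90.0 150.0 171.8 : t [-0.0284, -0.176, -0.0] w [0.0, 0.0, 0.0] rows 4.3
to 510.0 -265.0 150.0 171.8 : t [-0.0349, -0.1718, -0.0] w [0.0, 0.0, 0.0] rows 4.2
to 510.0 -265.0 60.0 171.8 : t [0.0, -0.0, 0.09] w [0.0, 0.0, 0.0] rows 2.2
```

```bash
python3 -m inch '[{"tx":0,"ty":0,"tz":-0.04,"wx":0,"wy":0,"wz":0,"hand":0.02},{"tx":0,"ty":0,"tz":-0.08,"wx":0,"wy":0,"wz":0,"hand":0.02},{"tx":0,"ty":0,"tz":-0.125,"wx":0,"wy":0,"wz":0,"hand":0.02},{"tx":0,"ty":0,"tz":-0.128,"wx":0,"wy":0,"wz":0,"hand":0.02}]' |tail -2
python3 -m inch '[{"tx":-0.028,"ty":-0.176,"tz":0,"wx":0,"wy":0,"wz":0,"hand":0.02},{"tx":-0.028,"ty":-0.176,"tz":0,"wx":0,"wy":0,"wz":0,"hand":0.02},{"tx":-0.028,"ty":-0.176,"tz":0,"wx":0,"wy":0,"wz":0,"hand":0.02},{"tx":-0.028,"ty":-0.176,"tz":0,"wx":0,"wy":0,"wz":0,"hand":0.02},{"tx":-0.028,"ty":-0.176,"tz":0,"wx":0,"wy":0,"wz":0,"hand":0.02}]' |tail -2
python3 -m inch '[{"tx":-0.035,"ty":-0.172,"tz":0,"wx":0,"wy":0,"wz":0,"hand":0.02},{"tx":-0.035,"ty":-0.172,"tz":0,"wx":0,"wy":0,"wz":0,"hand":0.02},{"tx":-0.035,"ty":-0.172,"tz":0,"wx":0,"wy":0,"wz":0,"hand":0.02},{"tx":-0.035,"ty":-0.172,"tz":0,"wx":0,"wy":0,"wz":0,"hand":0.02},{"tx":-0.035,"ty":-0.172,"tz":0,"wx":0,"wy":0,"wz":0,"hand":0.02}]' |tail -2
python3 to.py 510 -265 150 171.8 510 -265 50 171.8
```

```text
width: 0.0283
grip_force: 60.2
width: 0.0286
grip_force: 60.2
width: 0.0287
grip_force: 60.2
t 3.9 pos [ 508.8 -273.2  152.1] rot [-1.798e+02  1.000e-01  1.714e+02] F [-1.4 -1.8 -0.5] w 0.0287 gf 60.2
to 510.0 -265.0 150.0 171.8 : t [0.0, 0.0082, 0.0021] w [-0.2, 0.1, -0.4] rows 0.2
to 510.0 -265.0 50.0 171.8 : t [0.0, -0.0, 0.1] w [0.0, 0.0, 0.0] rows 2.4
```

```bash
python3 -m inch '[{"tx":0,"ty":0.004,"tz":0.04,"wx":0,"wy":0,"wz":0,"hand":0.02},{"tx":0,"ty":0.004,"tz":0.09,"wx":0,"wy":0,"wz":0,"hand":0.02},{"tx":0,"ty":0.004,"tz":0.095,"wx":0,"wy":0,"wz":0,"hand":0.02},{"tx":0,"ty":0.004,"tz":0.095,"wx":0,"wy":0,"wz":0,"hand":0.07},{"tx":0,"ty":0.004,"tz":0.095,"wx":0,"wy":0,"wz":0,"hand":0.07}]'
python3 -m inch '[{"tx":0,"ty":0,"tz":0,"wx":0,"wy":0,"wz":0,"hand":0.07},{"tx":0,"ty":0,"tz":-0.04,"wx":0,"wy":0,"wz":0,"hand":0.07},{"tx":0,"ty":0,"tz":-0.08,"wx":0,"wy":0,"wz":0,"hand":0.07},{"tx":0,"ty":0,"tz":-0.095,"wx":0,"wy":0,"wz":0,"hand":0.07}]'|tail -2
python3 to.py 530 -120 150 171.8 549.5 28.8 150 171.8 549.5 28.8 23 171.8
```

```text
time: 4.32
position: [0.5111, -0.2619, 0.057]
ee_rot: [-180.0, 0.1, 171.8]
force: [0.1, 0.1, 0.3]
width: 0.0518
grip_force: 0.0
width: 0.07
grip_force: 0.0
t 4.7 pos [ 512.2 -262.4  157.1] rot [-179.9    0.4  171.8] F [ 0.5 -0.2  0.4] w 0.0700 gf 0.0
to 530.0 -120.0 150.0 171.8 : t [0.0029, 0.1435, 0.0068] w [-0.1, 0.4, -0.0] rows 3.4
to 549.5 28.8 150.0 171.8 : t [0.0019, 0.1501, 0.0] w [0.0, 0.0, 0.0] rows 3.6
to 549.5 28.8 23.0 171.8 : t [0.0, -0.0, 0.127] w [0.0, 0.0, 0.0] rows 3.0
```

```bash
python3 -m inch '[{"tx":0.003,"ty":0.144,"tz":0.007,"wx":0,"wy":0.3,"wz":0,"hand":0.07},{"tx":0.003,"ty":0.144,"tz":0.007,"wx":0,"wy":0.3,"wz":0,"hand":0.07},{"tx":0.003,"ty":0.144,"tz":0.007,"wx":0,"wy":0.3,"wz":0,"hand":0.07},{"tx":0.003,"ty":0.144,"tz":0.007,"wx":0,"wy":0.3,"wz":0,"hand":0.07}]' |tail -1
python3 -m inch '[{"tx":0.002,"ty":0.15,"tz":0,"wx":0,"wy":0,"wz":0,"hand":0.07},{"tx":0.002,"ty":0.15,"tz":0,"wx":0,"wy":0,"wz":0,"hand":0.07},{"tx":0.002,"ty":0.15,"tz":0,"wx":0,"wy":0,"wz":0,"hand":0.07},{"tx":0.002,"ty":0.15,"tz":0,"wx":0,"wy":0,"wz":0,"hand":0.07},{"tx":0.002,"ty":0.15,"tz":0,"wx":0,"wy":0,"wz":0,"hand":0.07}]' |tail -1
python3 -m inch '[{"tx":0,"ty":0,"tz":0,"wx":0,"wy":0,"wz":0,"hand":0.07}]' | tail -1
python3 to.py 549.5 28.8 23 171.8
python3 - <<'E'
from m import *
im,d,p=shot('top'); hsv=cv2.cvtColor(im,cv2.COLOR_RGB2HSV); H,S,V=[hsv[...,i].astype(int) for i in range(3)]
im,d,p=shot('wrist'); cv2.imwrite('pics/w2.png',im[:,:,::-1])
E
```

```text
grip_force: 0.0
grip_force: 0.0
grip_force: 0.0
t 5.5 pos [548.3  31.2 145.3] rot [180.   -0.2 171.9] F [-0.  -0.4 -0.6] w 0.0700 gf 0.0
to 549.5 28.8 23.0 171.8 : t [-0.0019, -0.0023, 0.1223] w [0.0, -0.2, 0.1] rows 2.9
```

View pics/w2.png

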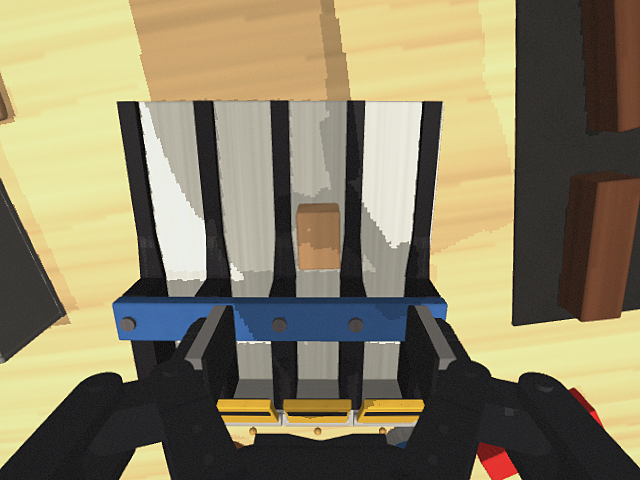

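```bash
python3 -m inch '[{"tx":-0.002,"ty":-0.0023,"tz":0.04,"wx":0,"wy":-0.2,"wz":0,"hand":0.07},{"tx":-0.002,"ty":-0.0023,"tz":0.08,"wx":0,"wy":-0.2,"wz":0,"hand":0.07},{"tx":-0.002,"ty":-0.0023,"tz":0.121,"wx":0,"wy":-0.2,"wz":0,"hand":0.07},{"tx":-0.002,"ty":-0.0023,"tz":0.121,"wx":0,"wy":-0.2,"wz":0,"hand":0.07},{"tx":-0.002,"ty":-0.0023,"tz":0.121,"wx":0,"wy":-0.2,"wz":0,"hand":0.02}]'|tail -4
python3 -m inch '[{"tx":0,"ty":0,"tz":0,"wx":0,"wy":0,"wz":0,"hand":0.02},{"tx":0,"ty":0,"tz":0,"wx":0,"wy":0,"wz":0,"hand":0.02},{"tx":0,"ty":0,"tz":0,"wx":0,"wy":0,"wz":0,"hand":0.02},{"tx":0,"ty":0,"tz":0,"wx":0,"wy":0,"wz":0,"hand":0.02},{"tx":0,"ty":0,"tz":0,"wx":0,"wy":0,"wz":0,"hand":0.02}]'
python3 to.py 549.5 28.8 150 171.8 530 -120 150 171.8 512 -290 150 171.8 512 -290 60 171.8
```

```text
ee_rot: [-179.9, -0.2, 171.7]
force: [0.1, -0.5, 0.7]
width: 0.0595
grip_force: 0.0
time: 6.42
position: [0.5501, 0.027, 0.0252]
ee_rot: [180.0, 0.1, 171.7]
force: [-2.7, -1.3, 18.3]
width: 0.0287
grip_force: 59.1
t 6.4 pos [550.1  27.   25.2] rot [1.800e+02 1.000e-01 1.717e+02] F [-2.7 -1.3 18.3] w 0.0287 gf 59.1
to 549.5 28.8 150.0 171.8 : t [0.0006, 0.0018, -0.1248] w [0.0, 0.1, -0.1] rows 3.0
to 530.0 -120.0 150.0 171.8 : t [-0.0019, -0.1501, -0.0] w [0.0, 0.0, 0.0] rows 3.6
to 512.0 -290.0 150.0 171.8 : t [-0.0064, -0.1708, -0.0] w [0.0, 0.0, 0.0] rows 4.1
to 512.0 -290.0 60.0 171.8 : t [0.0, -0.0, 0.09] w [0.0, 0.0, 0.0] rows 2.2
```

```bash
python3 -m inch '[{"tx":0,"ty":0,"tz":-0.04,"wx":0,"wy":0,"wz":0,"hand":0.02},{"tx":0,"ty":0,"tz":-0.08,"wx":0,"wy":0,"wz":0,"hand":0.02},{"tx":0,"ty":0,"tz":-0.125,"wx":0,"wy":0,"wz":0,"hand":0.02},{"tx":0,"ty":0,"tz":-0.128,"wx":0,"wy":0,"wz":0,"hand":0.02}]' |tail -2
python3 -m inch '[{"tx":-0.002,"ty":-0.15,"tz":0,"wx":0,"wy":0,"wz":0,"hand":0.02},{"tx":-0.002,"ty":-0.15,"tz":0,"wx":0,"wy":0,"wz":0,"hand":0.02},{"tx":-0.002,"ty":-0.15,"tz":0,"wx":0,"wy":0,"wz":0,"hand":0.02},{"tx":-0.002,"ty":-0.15,"tz":0,"wx":0,"wy":0,"wz":0,"hand":0.02}]' |tail -2
python3 -m inch '[{"tx":-0.006,"ty":-0.165,"tz":0,"wx":0,"wy":0,"wz":0,"hand":0.02},{"tx":-0.006,"ty":-0.165,"tz":0,"wx":0,"wy":0,"wz":0,"hand":0.02},{"tx":-0.006,"ty":-0.165,"tz":0,"wx":0,"wy":0,"wz":0,"hand":0.02},{"tx":-0.006,"ty":-0.165,"tz":0,"wx":0,"wy":0,"wz":0,"hand":0.02},{"tx":-0.006,"ty":-0.165,"tz":0,"wx":0,"wy":0,"wz":0,"hand":0.02}]' |tail -2
python3 to.py 512 -290 60 171.8
```

```text
width: 0.0286
grip_force: 60.4
width: 0.0292
grip_force: 38.5
width: 0.0283
grip_force: 65.3
t 7.5 pos [ 509.2 -294.6  152. ] rot [-179.7   -0.   171.2] F [-1.1 -1.6 -0.7] w 0.0283 gf 65.3
to 512.0 -290.0 60.0 171.8 : t [-0.0021, 0.0055, 0.0919] w [-0.3, -0.0, -0.6] rows 2.2
```

```bash
python3 -m inch '[{"tx":0,"ty":0.004,"tz":0.04,"wx":0,"wy":0,"wz":0,"hand":0.02},{"tx":0,"ty":0.004,"tz":0.08,"wx":0,"wy":0,"wz":0,"hand":0.02},{"tx":0,"ty":0.004,"tz":0.092,"wx":0,"wy":0,"wz":0,"hand":0.02},{"tx":0,"ty":0.004,"tz":0.092,"wx":0,"wy":0,"wz":0,"hand":0.07},{"tx":0,"ty":0.004,"tz":0.092,"wx":0,"wy":0,"wz":0,"hand":0.07}]'|tail -2
python3 -m inch '[{"tx":0,"ty":0,"tz":0,"wx":0,"wy":0,"wz":0,"hand":0.07},{"tx":0,"ty":0,"tz":-0.04,"wx":0,"wy":0,"wz":0,"hand":0.07},{"tx":0,"ty":0,"tz":-0.08,"wx":0,"wy":0,"wz":0,"hand":0.07},{"tx":0,"ty":0,"tz":-0.095,"wx":0,"wy":0,"wz":0,"hand":0.07}]'|tail -2
cat > blk.py <<'E'
from m import *
im,d,p=shot('top'); cv2.imwrite('pics/top_last.png',im[:,:,::-1]); hsv=cv2.cvtColor(im,cv2.COLOR_RGB2HSV); H,S,V=[hsv[...,i].astype(int) for i in range(3)]
roi=np.zeros(H.shape,bool); roi[190:330,140:262]=1
for b in blobs(im,p,roi&(H<16)&(S>125)&(V>38),.036): print('blank',*b)
roi[:]=0; roi[215:300,262:372]=1
for b in blobs(im,p,roi&(H<16)&(S>125)&(V>38),.044): print('in fixture',*b)
roi[:]=0; roi[225:295,400:472]=1
for b in blobs(im,p,roi&(H<30)&(S>60)&(V>90),.03): print('in bin',*b)
E
python3 blk.py; python3 to.py 480 -80 170 180 451 150 170 185 451 243 150 186.5
```

```text
width: 0.0514
grip_force: 0.0
width: 0.0699
grip_force: 0.0
blank [214. 288.] 450.5 242.9 110.1 31.9 5.9
blank [175. 284.] 462.3 337.5 114.0 41.7 -9.2
blank [220. 231.] 593.6 236.5 109.2 32.0 -2.1
blank [178. 232.] 591.0 341.5 118.2 39.6 11.0
in bin [421. 265.] 509.9 -263.1 39.5 22.2 -9.9
in bin [435. 265.] 510.2 -298.5 39.6 28.2 -8.2
t 8.3 pos [ 514.5 -282.6  161.1] rot [-179.8    0.4  171.7] F [ 0.7 -0.3  4.3] w 0.0701 gf 0.0
to 480.0 -80.0 170.0 180.0 : t [0.0632, 0.1955, -0.0099] w [-0.2, 0.4, -8.3] rows 4.9
to 451.0 150.0 170.0 185.0 : t [0.029, 0.23, 0.0] w [0.0, 0.0, -5.0] rows 5.6
to 451.0 243.0 150.0 186.5 : t [-0.0081, 0.0926, 0.02] w [-0.0, 0.0, -1.5] rows 2.3
```

```bash
python3 -m inch '[{"tx":0.063,"ty":0.195,"tz":-0.01,"wx":0,"wy":0.3,"wz":-8.3,"hand":0.07},{"tx":0.063,"ty":0.195,"tz":-0.01,"wx":0,"wy":0.3,"wz":-8.3,"hand":0.07},{"tx":0.063,"ty":0.195,"tz":-0.01,"wx":0,"wy":0.3,"wz":-8.3,"hand":0.07},{"tx":0.063,"ty":0.195,"tz":-0.01,"wx":0,"wy":0.3,"wz":-8.3,"hand":0.07},{"tx":0.063,"ty":0.195,"tz":-0.01,"wx":0,"wy":0.3,"wz":-8.3,"hand":0.07}]' |tail -1
python3 -m inch '[{"tx":0.025,"ty":0.2,"tz":0,"wx":0,"wy":0,"wz":-5,"hand":0.07},{"tx":0.025,"ty":0.2,"tz":0,"wx":0,"wy":0,"wz":-5,"hand":0.07},{"tx":0.025,"ty":0.2,"tz":0,"wx":0,"wy":0,"wz":-5,"hand":0.07},{"tx":0.025,"ty":0.2,"tz":0,"wx":0,"wy":0,"wz":-5,"hand":0.07},{"tx":0.025,"ty":0.2,"tz":0,"wx":0,"wy":0,"wz":-5,"hand":0.07}]' |tail -1
python3 to.py 450.7 243 100 186.2
```

```text
grip_force: 0.0
grip_force: 0.0
t 9.1 pos [452.6 123.3 165.6] rot [ 179.9   -0.2 -174.9] F [0.7 0.4 0.3] w 0.0701 gf 0.0
to 450.7 243.0 100.0 186.2 : t [-0.0091, 0.1193, 0.0659] w [0.1, -0.2, -1.1] rows 3.3
```

```bash
python3 -m inch '[{"tx":-0.009,"ty":0.119,"tz":0.066,"wx":0,"wy":-0.2,"wz":-1.1,"hand":0.07},{"tx":-0.009,"ty":0.119,"tz":0.066,"wx":0,"wy":-0.2,"wz":-1.1,"hand":0.07},{"tx":-0.009,"ty":0.119,"tz":0.066,"wx":0,"wy":-0.2,"wz":-1.1,"hand":0.07},{"tx":-0.009,"ty":0.119,"tz":0.066,"wx":0,"wy":-0.2,"wz":-1.1,"hand":0.07},{"tx":-0.009,"ty":0.119,"tz":0.066,"wx":0,"wy":-0.2,"wz":-1.1,"hand":0.07}]' |tail -1
python3 to.py 450.7 243 16 186.2
python3 - <<'E'
from m import *
im,d,p=shot('wrist'); hsv=cv2.cvtColor(im,cv2.COLOR_RGB2HSV); H,S,V=[hsv[...,i].astype(int) for i in range(3)]
C=cloud(p,d); m=(H<16)&(S>100)&(abs(C[...,2]-.036)<.004)
for b in blobs(im,p,m,.036,300): print(*b)
E
```

```text
grip_force: 0.0
t 9.6 pos [450.1 243.1  98. ] rot [ 179.8   -0.2 -173.6] F [-0.5  0.7  0. ] w 0.0704 gf 0.0
to 450.7 243.0 16.0 186.2 : t [-0.0008, -0.0004, 0.082] w [0.2, -0.2, 0.2] rows 2.0
[294. 407.] 559.0 237.3 49.0 31.6 -2.0
[487. 273.] 455.5 339.7 98.5 33.7 -9.2
[320. 251.] 448.8 242.4 108.7 31.4 6.6
```

```bash
python3 -m inch '[{"tx":0,"ty":0,"tz":0.04,"wx":0,"wy":0,"wz":0,"hand":0.07},{"tx":0,"ty":0,"tz":0.082,"wx":0,"wy":0,"wz":0,"hand":0.07},{"tx":0,"ty":0,"tz":0.082,"wx":0,"wy":0,"wz":0,"hand":0.07},{"tx":0,"ty":0,"tz":0.082,"wx":0,"wy":0,"wz":0,"hand":0.02},{"tx":0,"ty":0,"tz":0.082,"wx":0,"wy":0,"wz":0,"hand":0.02}]'|tail -4
python3 -m inch '[{"tx":0,"ty":0,"tz":0,"wx":0,"wy":0,"wz":0,"hand":0.02},{"tx":0,"ty":0,"tz":0,"wx":0,"wy":0,"wz":0,"hand":0.02},{"tx":0,"ty":0,"tz":0,"wx":0,"wy":0,"wz":0,"hand":0.02},{"tx":0,"ty":0,"tz":0,"wx":0,"wy":0,"wz":0,"hand":0.02}]'
python3 - <<'E'
import numpy as np
a=np.radians(-8.2)
for l,y in enumerate((78,26,-26,-78),1):
    print(l,[(x,np.round([578.4+x*np.cos(a)-y*np.sin(a),-2.5+x*np.sin(a)+y*np.cos(a)],1).tolist()) for x in(-145,-75,-70,-17,69)])
E
python3 to.py 450 243 140 186.2 470 160 140 180 520.2 84.7 140 171.8 520.2 84.7 60 171.8 520.2 84.7 25 171.8
```

```text
ee_rot: [179.9, -0.1, -173.9]
force: [0.5, 0.1, -0.3]
width: 0.0466
grip_force: 0.0
time: 10.35
position: [0.4519, 0.24, 0.0188]
ee_rot: [179.9, 0.0, -173.9]
force: [-1.3, -1.6, 22.4]
width: 0.0309
grip_force: 58.5
1 [(-145, [446.0, 95.4]), (-75, [515.3, 85.4]), (-70, [520.2, 84.7]), (-17, [572.7, 77.1]), (69, [657.8, 64.9])]
2 [(-145, [438.6, 43.9]), (-75, [507.9, 33.9]), (-70, [512.8, 33.2]), (-17, [565.3, 25.7]), (69, [650.4, 13.4])]
3 [(-145, [431.2, -7.6]), (-75, [500.5, -17.5]), (-70, [505.4, -18.3]), (-17, [557.9, -25.8]), (69, [643.0, -38.1])]
4 [(-145, [423.8, -59.0]), (-75, [493.0, -69.0]), (-70, [498.0, -69.7]), (-17, [550.4, -77.3]), (69, [635.6, -89.5])]
t 10.3 pos [451.9 240.   18.8] rot [ 179.9    0.  -173.9] F [-1.3 -1.6 22.4] w 0.0309 gf 58.5
to 450.0 243.0 140.0 186.2 : t [0.0015, 0.0035, -0.1212] w [0.1, 0.0, -0.1] rows 2.9
to 470.0 160.0 140.0 180.0 : t [-0.0109, -0.0847, -0.0] w [0.0, -0.0, 6.2] rows 2.0
to 520.2 84.7 140.0 171.8 : t [-0.0502, -0.0753, -0.0] w [0.0, -0.0, 8.2] rows 2.2
to 520.2 84.7 60.0 171.8 : t [0.0, -0.0, 0.08] w [0.0, 0.0, 0.0] rows 1.9
to 520.2 84.7 25.0 171.8 : t [0.0, -0.0, 0.035] w [0.0, 0.0, 0.0] rows 0.8
```

```bash
python3 -m inch '[{"tx":0,"ty":0,"tz":-0.04,"wx":0,"wy":0,"wz":0,"hand":0.02},{"tx":0,"ty":0,"tz":-0.08,"wx":0,"wy":0,"wz":0,"hand":0.02},{"tx":0,"ty":0,"tz":-0.121,"wx":0,"wy":0,"wz":0,"hand":0.02},{"tx":0,"ty":0,"tz":-0.121,"wx":0,"wy":0,"wz":0,"hand":0.02}]' |tail -2
python3 -m inch '[{"tx":-0.011,"ty":-0.085,"tz":0,"wx":0,"wy":0,"wz":6.2,"hand":0.02},{"tx":-0.011,"ty":-0.085,"tz":0,"wx":0,"wy":0,"wz":6.2,"hand":0.02},{"tx":-0.011,"ty":-0.085,"tz":0,"wx":0,"wy":0,"wz":6.2,"hand":0.02}]' |tail -2
python3 -m inch '[{"tx":-0.05,"ty":-0.075,"tz":0.02,"wx":0,"wy":0,"wz":8.2,"hand":0.02},{"tx":-0.05,"ty":-0.075,"tz":0.02,"wx":0,"wy":0,"wz":8.2,"hand":0.02},{"tx":-0.05,"ty":-0.075,"tz":0.02,"wx":0,"wy":0,"wz":8.2,"hand":0.02},{"tx":-0.05,"ty":-0.075,"tz":0.02,"wx":0,"wy":0,"wz":8.2,"hand":0.02},{"tx":-0.05,"ty":-0.075,"tz":0.02,"wx":0,"wy":0,"wz":8.2,"hand":0.02}]'
python3 to.py 520.2 84.7 50 171.8 520.2 84.7 28 171.8
```

```text
width: 0.0304
grip_force: 61.8
width: 0.0302
grip_force: 61.7
time: 11.35
position: [0.5211, 0.081, 0.1177]
ee_rot: [179.9, -0.1, 171.7]
force: [0.6, 1.0, 0.2]
width: 0.0304
grip_force: 61.6
t 11.3 pos [521.1  81.  117.7] rot [ 1.799e+02 -1.000e-01  1.717e+02] F [0.6 1.  0.2] w 0.0304 gf 61.6
to 520.2 84.7 50.0 171.8 : t [0.0013, 0.0035, 0.0677] w [0.1, -0.1, -0.1] rows 1.6
to 520.2 84.7 28.0 171.8 : t [0.0, -0.0, 0.022] w [0.0, 0.0, 0.0] rows 0.5
```

```bash
python3 -m inch '[{"tx":0.001,"ty":0.0035,"tz":0.02,"wx":0,"wy":0,"wz":0,"hand":0.02},{"tx":0.001,"ty":0.0035,"tz":0.06,"wx":0,"wy":0,"wz":0,"hand":0.02},{"tx":0.001,"ty":0.0035,"tz":0.068,"wx":0,"wy":0,"wz":0,"hand":0.02},{"tx":0.001,"ty":0.0035,"tz":0.068,"wx":0,"wy":0,"wz":0,"hand":0.02}]'|tail -1
python3 to.py 520.2 84.7 29 171.8
python3 - <<'E'
from m import *
im,d,p=shot('wrist','w3.png'); hsv=cv2.cvtColor(im,cv2.COLOR_RGB2HSV); H,S,V=[hsv[...,i].astype(int) for i in range(3)]
E
```

```text
grip_force: 61.6
t 11.7 pos [518.9  85.7  47.7] rot [-180.    -0.4  171.9] F [ 0.3 -0.2 -1.1] w 0.0305 gf 61.6
to 520.2 84.7 29.0 171.8 : t [-0.0016, -0.0008, 0.0187] w [-0.0, -0.4, 0.1] rows 0.5
```

View pics/w3.png

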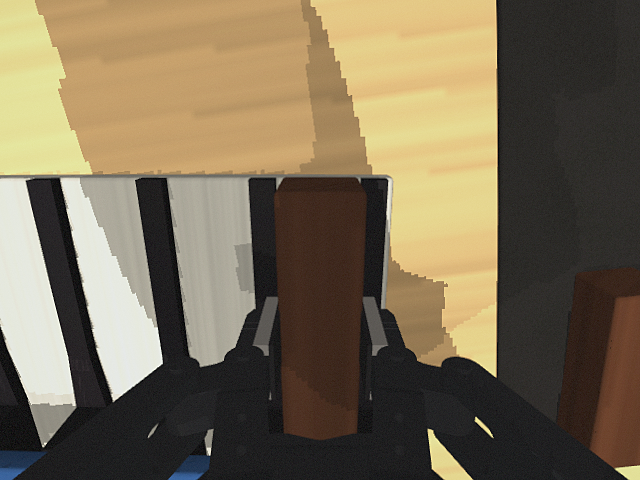

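```bash
python3 -m inch '[{"tx":-0.001,"ty":-0.001,"tz":0.01,"wx":0,"wy":-0.3,"wz":0,"hand":0.02},{"tx":-0.001,"ty":-0.001,"tz":0.019,"wx":0,"wy":-0.3,"wz":0,"hand":0.02},{"tx":-0.001,"ty":-0.001,"tz":0.019,"wx":0,"wy":-0.3,"wz":0,"hand":0.02}]'|tail -5
python3 to.py 520.2 84.7 29 171.8
```

```text
position: [0.5209, 0.084, 0.0297]
ee_rot: [180.0, 0.1, 171.8]
force: [0.1, 0.3, -0.4]
width: 0.0307
grip_force: 61.6
t 12.0 pos [520.9  84.   29.7] rot [1.800e+02 1.000e-01 1.718e+02] F [ 0.1  0.3 -0.4] w 0.0307 gf 61.6
to 520.2 84.7 29.0 171.8 : t [0.0008, 0.0006, 0.0007] w [0.0, 0.1, -0.0] rows 0.0
```

```bash
python3 -m inch '[{"tx":0,"ty":0,"tz":0.002,"wx":0,"wy":0,"wz":0,"hand":0.02},{"tx":0,"ty":0,"tz":0.002,"wx":0,"wy":0,"wz":0,"hand":0.02}]'|tail -4
python3 -m inch '[{"tx":0,"ty":0,"tz":0,"wx":0,"wy":0,"wz":0,"hand":0.06},{"tx":0,"ty":0,"tz":0,"wx":0,"wy":0,"wz":0,"hand":0.06},{"tx":0,"ty":0,"tz":-0.03,"wx":0,"wy":0,"wz":0,"hand":0.06},{"tx":0,"ty":0,"tz":-0.065,"wx":0,"wy":0,"wz":0,"hand":0.06},{"tx":0,"ty":0,"tz":-0.065,"wx":0,"wy":0,"wz":0,"hand":0.06}]'|tail -4
python3 -m inch '[{"tx":0.04,"ty":0,"tz":0,"wx":0,"wy":0,"wz":0,"hand":0},{"tx":0.08,"ty":0,"tz":0,"wx":0,"wy":0,"wz":0,"hand":0},{"tx":0.08,"ty":0,"tz":0,"wx":0,"wy":0,"wz":0,"hand":0},{"tx":0.08,"ty":0,"tz":0,"wx":0,"wy":0,"wz":0,"hand":0}]'|tail -4
python3 to.py 444 95.7 28 171.8
python3 - <<'E'
from m import *
im,d,p=shot('wrist','w4.png'); hsv=cv2.cvtColor(im,cv2.COLOR_RGB2HSV); H,S,V=[hsv[...,i].astype(int) for i in range(3)]
C=cloud(p,d); m=(H<16)&(S>100)&(abs(C[...,2]-.044)<.004)
for b in blobs(im,p,m,.044,300): print(*b)
E
```

```text
ee_rot: [180.0, 0.1, 171.8]
force: [0.2, 0.1, -0.9]
width: 0.0308
grip_force: 61.6
ee_rot: [179.9, 0.4, 171.7]
force: [0.9, 0.3, 0.9]
width: 0.0598
grip_force: 0.0
ee_rot: [-180.0, 0.1, 171.9]
force: [1.4, -0.1, 0.2]
width: 0.0116
grip_force: 0.0
t 12.9 pos [440.3  95.7  92.9] rot [-1.800e+02  1.000e-01  1.719e+02] F [ 1.4 -0.1  0.2] w 0.0116 gf 0.0
to 444.0 95.7 28.0 171.8 : t [-0.0036, 0.0006, 0.0649] w [-0.0, 0.1, 0.1] rows 1.6
[320. 375.] 511.8 84.7 98.8 30.8 -8.0
```

```bash
python3 -m inch '[{"tx":0,"ty":0.0005,"tz":0.04,"wx":0,"wy":0,"wz":0,"hand":0},{"tx":0,"ty":0.0005,"tz":0.065,"wx":0,"wy":0,"wz":0,"hand":0},{"tx":0,"ty":0.0005,"tz":0.065,"wx":0,"wy":0,"wz":0,"hand":0},{"tx":-0.008,"ty":0.0005,"tz":0.065,"wx":0,"wy":0,"wz":0,"hand":0},{"tx":-0.016,"ty":0.0005,"tz":0.065,"wx":0,"wy":0,"wz":0,"hand":0}]'|tail -4
python3 -m inch '[{"tx":-0.012,"ty":0,"tz":0,"wx":0,"wy":0,"wz":0,"hand":0},{"tx":-0.024,"ty":0,"tz":0,"wx":0,"wy":0,"wz":0,"hand":0},{"tx":-0.036,"ty":0,"tz":0,"wx":0,"wy":0,"wz":0,"hand":0},{"tx":-0.048,"ty":0,"tz":0,"wx":0,"wy":0,"wz":0,"hand":0},{"tx":-0.06,"ty":0,"tz":0,"wx":0,"wy":0,"wz":0,"hand":0}]'
python3 to.py 573.7 77 28 171.8
```

```text
ee_rot: [180.0, 0.1, 171.8]
force: [1.2, 0.3, -0.6]
width: -0.0002
grip_force: 0.0
time: 13.78
position: [0.5186, 0.0845, 0.0291]
ee_rot: [180.0, 0.2, 171.7]
force: [-0.9, -0.3, -0.6]
width: -0.0001
grip_force: 0.2
t 13.8 pos [518.6  84.5  29.1] rot [180.    0.2 171.7] F [-0.9 -0.3 -0.6] w -0.0001 gf 0.2
to 573.7 77.0 28.0 171.8 : t [-0.0556, 0.0006, 0.0013] w [0.0, 0.2, -0.1] rows 1.3
```

```bash
python3 -m inch '[{"tx":-0.01,"ty":0.0005,"tz":0,"wx":0,"wy":0,"wz":0,"hand":0},{"tx":-0.02,"ty":0.0005,"tz":0,"wx":0,"wy":0,"wz":0,"hand":0},{"tx":-0.03,"ty":0.0005,"tz":0,"wx":0,"wy":0,"wz":0,"hand":0},{"tx":-0.04,"ty":0.0005,"tz":0,"wx":0,"wy":0,"wz":0,"hand":0},{"tx":-0.045,"ty":0.0005,"tz":0,"wx":0,"wy":0,"wz":0,"hand":0}]'|sed -n 2,4p
python3 -m inch '[{"tx":-0.003,"ty":0,"tz":0,"wx":0,"wy":0,"wz":0,"hand":0},{"tx":-0.006,"ty":0,"tz":0,"wx":0,"wy":0,"wz":0,"hand":0},{"tx":-0.009,"ty":0,"tz":0,"wx":0,"wy":0,"wz":0,"hand":0}]'|sed -n 2,4p
python3 to.py 573.7 77 28 171.8
```

```text
position: [0.5634, 0.0783, 0.0292]
ee_rot: [179.9, 0.2, 171.7]
force: [-0.3, -1.2, 0.4]
position: [0.5706, 0.0776, 0.028]
ee_rot: [180.0, 0.1, 171.8]
force: [-1.3, -0.9, 0.5]
t 14.4 pos [570.6  77.6  28. ] rot [1.800e+02 1.000e-01 1.718e+02] F [-1.3 -0.9  0.5] w -0.0001 gf 0.4
to 573.7 77.0 28.0 171.8 : t [-0.0031, -0.0002, -0.0] w [0.0, 0.1, -0.0] rows 0.1
```

```bash
for i in 1 2; do python3 -m inch '[{"tx":-0.0015,"ty":0,"tz":0,"wx":0,"wy":0,"wz":0,"hand":0},{"tx":-0.003,"ty":0,"tz":0,"wx":0,"wy":0,"wz":0,"hand":0},{"tx":-0.003,"ty":0,"tz":0,"wx":0,"wy":0,"wz":0,"hand":0}]'|sed -n 2,4p; done
python3 - <<'E'
from m import *
im,d,p=shot('wrist','w5.png')
E
```

```text
position: [0.5736, 0.0772, 0.0276]
ee_rot: [180.0, 0.1, 171.8]
force: [0.9, 0.1, 0.0]
position: [0.5744, 0.0771, 0.0273]
ee_rot: [-180.0, -0.2, 171.8]
force: [-14.2, 2.5, 9.2]
```

View pics/w5.png

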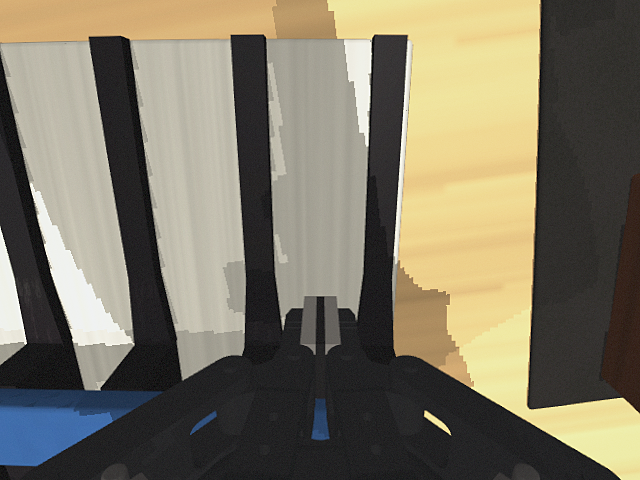

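```bash
python3 -m inch '[{"tx":0.02,"ty":0,"tz":0,"wx":0,"wy":0,"wz":0,"hand":0.03},{"tx":0.03,"ty":0,"tz":-0.04,"wx":0,"wy":0,"wz":0,"hand":0.07},{"tx":0.03,"ty":0,"tz":-0.08,"wx":0,"wy":0,"wz":0,"hand":0.07},{"tx":0.03,"ty":0,"tz":-0.12,"wx":0,"wy":0,"wz":0,"hand":0.07}]'|sed -n 2,4p
python3 blk.py; python3 to.py 590 180 130 178 593.5 237 100 178
```

```text
position: [0.5457, 0.0813, 0.149]
ee_rot: [-180.0, 0.0, 171.8]
force: [1.5, -0.2, 1.1]
blank [175. 284.] 462.2 338.1 114.3 41.0 -9.6
blank [219. 231.] 593.7 236.5 108.7 31.2 -1.9
blank [177. 232.] 591.2 342.5 117.5 38.2 10.7
in bin [435. 265.] 509.1 -298.0 44.5 30.9 -10.0
in bin [420. 265.] 508.8 -261.0 43.0 29.6 -3.0
t 15.4 pos [548.5  81.7 156.2] rot [179.8   0.5 171.8] F [ 2.6  0.2 13.2] w 0.0555 gf 0.0
to 590.0 180.0 130.0 178.0 : t [-0.0268, 0.1031, 0.0267] w [0.1, 0.5, -6.2] rows 2.6
to 593.5 237.0 100.0 178.0 : t [-0.0015, 0.0571, 0.03] w [0.0, 0.0, 0.0] rows 1.5
```

```bash
python3 -m inch '[{"tx":-0.027,"ty":0.103,"tz":0.026,"wx":0,"wy":0.3,"wz":-6.2,"hand":0.07},{"tx":-0.027,"ty":0.103,"tz":0.026,"wx":0,"wy":0.3,"wz":-6.2,"hand":0.07},{"tx":-0.027,"ty":0.103,"tz":0.026,"wx":0,"wy":0.3,"wz":-6.2,"hand":0.07}]' |tail -1
python3 -m inch '[{"tx":-0.0015,"ty":0.056,"tz":0.03,"wx":0,"wy":0,"wz":0,"hand":0.07},{"tx":-0.0015,"ty":0.056,"tz":0.03,"wx":0,"wy":0,"wz":0,"hand":0.07},{"tx":-0.0015,"ty":0.056,"tz":0.03,"wx":0,"wy":0,"wz":0,"hand":0.07},{"tx":-0.0015,"ty":0.056,"tz":0.03,"wx":0,"wy":0,"wz":0,"hand":0.07}]' |tail -1
cat > wb.py <<'E'
from m import *
im,d,p=shot('wrist'); hsv=cv2.cvtColor(im,cv2.COLOR_RGB2HSV); H,S,V=[hsv[...,i].astype(int) for i in range(3)]
C=cloud(p,d); m=(H<16)&(S>100)&(abs(C[...,2]-.036)<.004)
for b in blobs(im,p,m,.036,300): print(*b)
E
python3 wb.py; python3 to.py 593 237 16 178
```

```text
grip_force: 0.0
grip_force: 0.0
[320. 258.] 591.8 235.9 108.8 31.5 -1.8
[509. 250.] 590.9 342.4 109.9 33.0 11.3
[520.  60.] 487.6 334.8 57.6 33.0 -9.1
t 16.0 pos [591.5 234.8  91.4] rot [-180.    -0.2  178. ] F [0.2 0.1 0.5] w 0.0701 gf 0.0
to 593.0 237.0 16.0 178.0 : t [-0.0017, 0.0023, 0.0754] w [-0.0, -0.2, -0.0] rows 1.8
```

```bash
python3 -m inch '[{"tx":-0.001,"ty":0.0015,"tz":0.04,"wx":0,"wy":0,"wz":0,"hand":0.07},{"tx":-0.001,"ty":0.0015,"tz":0.075,"wx":0,"wy":0,"wz":0,"hand":0.07},{"tx":-0.001,"ty":0.0015,"tz":0.075,"wx":0,"wy":0,"wz":0,"hand":0.07},{"tx":-0.001,"ty":0.0015,"tz":0.075,"wx":0,"wy":0,"wz":0,"hand":0.02},{"tx":-0.001,"ty":0.0015,"tz":0.075,"wx":0,"wy":0,"wz":0,"hand":0.02}]'|tail -4
python3 -m inch '[{"tx":0,"ty":0,"tz":0,"wx":0,"wy":0,"wz":0,"hand":0.02},{"tx":0,"ty":0,"tz":0,"wx":0,"wy":0,"wz":0,"hand":0.02},{"tx":0,"ty":0,"tz":0,"wx":0,"wy":0,"wz":0,"hand":0.02},{"tx":0,"ty":0,"tz":0,"wx":0,"wy":0,"wz":0,"hand":0.02}]'
python3 -m inch '[{"tx":0,"ty":0,"tz":-0.04,"wx":0,"wy":0,"wz":0,"hand":0.02},{"tx":0,"ty":0,"tz":-0.08,"wx":0,"wy":0,"wz":0,"hand":0.02},{"tx":0,"ty":0,"tz":-0.121,"wx":0,"wy":0,"wz":0,"hand":0.02},{"tx":0,"ty":0,"tz":-0.121,"wx":0,"wy":0,"wz":0,"hand":0.02}]' |tail -2
python3 to.py 540 120 130 174  512.8 33.2 130 171.8 512.8 33.2 50 171.8
```

```text
ee_rot: [179.9, -0.1, 177.9]
force: [-0.2, -0.4, 0.8]
width: 0.0472
grip_force: 0.0
time: 16.77
position: [0.5935, 0.2367, 0.0193]
ee_rot: [179.9, -0.0, 177.9]
force: [-1.8, -1.2, 13.3]
width: 0.0309
grip_force: 60.2
width: 0.0307
grip_force: 60.1
t 17.1 pos [595.6 237.7 146.9] rot [179.7   0.4 177.9] F [ 1.  -0.1 -0.2] w 0.0307 gf 60.1
to 540.0 120.0 130.0 174.0 : t [0.0514, -0.1198, 0.0158] w [0.3, 0.4, 3.9] rows 3.1
to 512.8 33.2 130.0 171.8 : t [0.018, -0.0892, -0.0] w [0.0, -0.0, 2.2] rows 2.2
to 512.8 33.2 50.0 171.8 : t [0.0, -0.0, 0.08] w [0.0, 0.0, 0.0] rows 1.9
```

```bash
python3 -m inch '[{"tx":0.051,"ty":-0.12,"tz":0.005,"wx":0.2,"wy":0.2,"wz":3.9,"hand":0.02},{"tx":0.051,"ty":-0.12,"tz":0.005,"wx":0.2,"wy":0.2,"wz":3.9,"hand":0.02},{"tx":0.051,"ty":-0.12,"tz":0.005,"wx":0.2,"wy":0.2,"wz":3.9,"hand":0.02},{"tx":0.051,"ty":-0.12,"tz":0.005,"wx":0.2,"wy":0.2,"wz":3.9,"hand":0.02}]' |tail -2
python3 -m inch '[{"tx":0.018,"ty":-0.089,"tz":0,"wx":0,"wy":0,"wz":2.2,"hand":0.02},{"tx":0.018,"ty":-0.089,"tz":0,"wx":0,"wy":0,"wz":2.2,"hand":0.02},{"tx":0.018,"ty":-0.089,"tz":0.03,"wx":0,"wy":0,"wz":2.2,"hand":0.02},{"tx":0.018,"ty":-0.089,"tz":0.06,"wx":0,"wy":0,"wz":2.2,"hand":0.02},{"tx":0.018,"ty":-0.089,"tz":0.06,"wx":0,"wy":0,"wz":2.2,"hand":0.02}]' |tail -2
python3 -m inch '[{"tx":0,"ty":0,"tz":0,"wx":0,"wy":0,"wz":0,"hand":0.02},{"tx":0,"ty":0,"tz":0,"wx":0,"wy":0,"wz":0,"hand":0.02}]' |tail -2
python3 to.py 512.8 33.2 50 171.8 512.8 33.2 29 171.8
```

```text
width: 0.0305
grip_force: 60.1
width: 0.0311
grip_force: 60.1
width: 0.031
grip_force: 60.1
t 18.0 pos [510.7  32.2  74.9] rot [-179.8   -0.3  171.9] F [ 0.7 -0.4 -0.3] w 0.0310 gf 60.1
to 512.8 33.2 50.0 171.8 : t [-0.0021, 0.0014, 0.0249] w [-0.2, -0.3, 0.1] rows 0.6
to 512.8 33.2 29.0 171.8 : t [0.0, -0.0, 0.021] w [0.0, 0.0, 0.0] rows 0.5
```

```bash
python3 -m inch '[{"tx":-0.001,"ty":0.0014,"tz":0.02,"wx":-0.2,"wy":-0.3,"wz":0,"hand":0.02},{"tx":-0.001,"ty":0.0014,"tz":0.03,"wx":-0.2,"wy":-0.3,"wz":0,"hand":0.02},{"tx":-0.001,"ty":0.0014,"tz":0.03,"wx":-0.2,"wy":-0.3,"wz":0,"hand":0.02},{"tx":-0.001,"ty":0.0014,"tz":0.03,"wx":-0.2,"wy":-0.3,"wz":0,"hand":0.02}]' |tail -2
python3 to.py 512.8 33.2 29 171.8
```

```text
width: 0.0304
grip_force: 60.1
t 18.4 pos [511.   33.   43.8] rot [-1.800e+02 -1.000e-01  1.719e+02] F [-0.8 -0.2  0. ] w 0.0304 gf 60.1
to 512.8 33.2 29.0 171.8 : t [-0.0018, 0.0005, 0.0148] w [-0.0, -0.1, 0.1] rows 0.4
```

```bash
python3 -m inch '[{"tx":-0.001,"ty":0,"tz":0.01,"wx":0,"wy":0,"wz":0,"hand":0.02},{"tx":-0.001,"ty":0,"tz":0.016,"wx":0,"wy":0,"wz":0,"hand":0.02},{"tx":-0.001,"ty":0,"tz":0.016,"wx":0,"wy":0,"wz":0,"hand":0.02},{"tx":-0.001,"ty":0,"tz":0.017,"wx":0,"wy":0,"wz":0,"hand":0.02}]'
python3 -m inch '[{"tx":0,"ty":0,"tz":0,"wx":0,"wy":0,"wz":0,"hand":0.06},{"tx":0,"ty":0,"tz":0,"wx":0,"wy":0,"wz":0,"hand":0.06},{"tx":0,"ty":0,"tz":-0.03,"wx":0,"wy":0,"wz":0,"hand":0.06},{"tx":0,"ty":0,"tz":-0.065,"wx":0,"wy":0,"wz":0,"hand":0.06},{"tx":0,"ty":0,"tz":-0.065,"wx":0,"wy":0,"wz":0,"hand":0.06}]'|tail -4
python3 -m inch '[{"tx":0.04,"ty":0,"tz":0,"wx":0,"wy":0,"wz":0,"hand":0},{"tx":0.08,"ty":0,"tz":0,"wx":0,"wy":0,"wz":0,"hand":0},{"tx":0.08,"ty":0,"tz":0,"wx":0,"wy":0,"wz":0,"hand":0},{"tx":0.08,"ty":0,"tz":0,"wx":0,"wy":0,"wz":0,"hand":0}]'|tail -4
sed 's/036/044/g' wb.py > wf.py; python3 wf.py
python3 to.py 434 44.5 28 171.8
```

```text
time: 18.68
position: [0.5121, 0.0325, 0.0264]
ee_rot: [-180.0, -0.1, 171.9]
force: [-7.5, 0.9, 42.9]
width: 0.0307
grip_force: 67.2
ee_rot: [179.9, 0.2, 171.8]
force: [-0.3, 0.0, 1.0]
width: 0.0599
grip_force: 0.0
ee_rot: [-180.0, -0.2, 171.9]
force: [1.4, -1.0, 0.5]
width: 0.0115
grip_force: 0.0
[320. 378.] 502.1 34.7 95.0 30.8 -9.2
t 19.5 pos [433.1  44.2  91.4] rot [-1.800e+02 -1.000e-01  1.719e+02] F [0.4 0.3 0.8] w 0.0046 gf 0.0
to 434.0 44.5 28.0 171.8 : t [-0.0009, 0.0005, 0.0634] w [-0.0, -0.1, 0.1] rows 1.5
```

```bash
python3 -m inch '[{"tx":0,"ty":0.0003,"tz":0.04,"wx":0,"wy":0,"wz":0,"hand":0},{"tx":0,"ty":0.0003,"tz":0.063,"wx":0,"wy":0,"wz":0,"hand":0},{"tx":0,"ty":0.0003,"tz":0.063,"wx":0,"wy":0,"wz":0,"hand":0},{"tx":-0.008,"ty":0.0003,"tz":0.063,"wx":0,"wy":0,"wz":0,"hand":0},{"tx":-0.016,"ty":0.0003,"tz":0.063,"wx":0,"wy":0,"wz":0,"hand":0}]'|sed -n 2,4p
python3 -m inch '[{"tx":-0.012,"ty":0,"tz":0,"wx":0,"wy":0,"wz":0,"hand":0},{"tx":-0.024,"ty":0,"tz":0,"wx":0,"wy":0,"wz":0,"hand":0},{"tx":-0.036,"ty":0,"tz":0,"wx":0,"wy":0,"wz":0,"hand":0},{"tx":-0.048,"ty":0,"tz":0,"wx":0,"wy":0,"wz":0,"hand":0},{"tx":-0.06,"ty":0,"tz":0,"wx":0,"wy":0,"wz":0,"hand":0}]'|sed -n 2,4p
python3 -m inch '[{"tx":-0.01,"ty":0,"tz":0,"wx":0,"wy":0,"wz":0,"hand":0},{"tx":-0.02,"ty":0,"tz":0,"wx":0,"wy":0,"wz":0,"hand":0},{"tx":-0.03,"ty":0,"tz":0,"wx":0,"wy":0,"wz":0,"hand":0},{"tx":-0.04,"ty":0,"tz":0,"wx":0,"wy":0,"wz":0,"hand":0},{"tx":-0.045,"ty":0,"tz":0,"wx":0,"wy":0,"wz":0,"hand":0}]'|sed -n 2,4p
python3 to.py 567 25.4 28 171.8
```

```text
position: [0.4493, 0.0419, 0.0288]
ee_rot: [-180.0, -0.1, 171.9]
force: [-0.2, -0.7, 0.3]
position: [0.5094, 0.0331, 0.0296]
ee_rot: [180.0, -0.0, 171.8]
force: [-0.5, -0.0, -1.3]
position: [0.5542, 0.0265, 0.0295]
ee_rot: [180.0, 0.0, 171.8]
force: [-0.2, 0.1, 0.4]
t 20.7 pos [554.2  26.5  29.5] rot [180.    0.  171.8] F [-0.2  0.1  0.4] w 0.0003 gf 0.3
to 567.0 25.4 28.0 171.8 : t [-0.0128, 0.0007, 0.0015] w [0.0, 0.0, -0.0] rows 0.3
```

```bash
python3 -m inch '[{"tx":-0.004,"ty":0.0006,"tz":0.001,"wx":0,"wy":0,"wz":0,"hand":0},{"tx":-0.008,"ty":0.0006,"tz":0.001,"wx":0,"wy":0,"wz":0,"hand":0},{"tx":-0.011,"ty":0.0006,"tz":0.001,"wx":0,"wy":0,"wz":0,"hand":0},{"tx":-0.013,"ty":0.0006,"tz":0.001,"wx":0,"wy":0,"wz":0,"hand":0},{"tx":-0.0145,"ty":0.0006,"tz":0.001,"wx":0,"wy":0,"wz":0,"hand":0}]'|sed -n 2,4p
python3 -m inch '[{"tx":-0.001,"ty":0,"tz":0,"wx":0,"wy":0,"wz":0,"hand":0},{"tx":-0.001,"ty":0,"tz":0,"wx":0,"wy":0,"wz":0,"hand":0}]'|sed -n 2,4p
```

```text
position: [0.5668, 0.0257, 0.0271]
ee_rot: [-180.0, -0.1, 171.9]
force: [-12.6, 2.4, 6.3]
position: [0.5668, 0.0257, 0.027]
ee_rot: [-180.0, -0.2, 171.9]
force: [-6.9, 0.3, 4.8]
```

```bash
python3 -m inch '[{"tx":0.02,"ty":0,"tz":0,"wx":0,"wy":0,"wz":0,"hand":0.03},{"tx":0.03,"ty":0,"tz":-0.04,"wx":0,"wy":0,"wz":0,"hand":0.07},{"tx":0.03,"ty":0,"tz":-0.08,"wx":0,"wy":0,"wz":0,"hand":0.07},{"tx":0.03,"ty":0,"tz":-0.12,"wx":0,"wy":0,"wz":0,"hand":0.07},{"tx":0.03,"ty":0,"tz":-0.12,"wx":0,"wy":0,"wz":0,"hand":0.07}]'|sed -n 2,4p
python3 blk.py; python3 to.py 565 210 140 182 592 342 100 191
```

```text
position: [0.5405, 0.0302, 0.1535]
ee_rot: [179.9, 0.4, 171.9]
force: [0.3, -0.3, 0.6]
blank [175. 284.] 462.3 337.8 114.0 41.9 -9.3
blank [177. 232.] 590.9 342.0 118.2 38.9 11.0
in bin [435. 266.] 508.9 -297.9 44.0 30.9 -10.0
in bin [421. 265.] 508.8 -262.3 42.9 27.2 -2.7
t 21.8 pos [539.7  29.9 150.4] rot [179.9   0.2 171.8] F [ 0.1 -0.3 -0.6] w 0.0676 gf 0.0
to 565.0 210.0 140.0 182.0 : t [0.0006, 0.1819, 0.0106] w [0.0, 0.2, -10.2] rows 4.4
to 592.0 342.0 100.0 191.0 : t [-0.0316, 0.131, 0.04] w [0.0, 0.0, -9.0] rows 3.4
```

```bash
python3 -m inch '[{"tx":0,"ty":0.18,"tz":0.01,"wx":0,"wy":0.2,"wz":-10.2,"hand":0.07},{"tx":0,"ty":0.18,"tz":0.01,"wx":0,"wy":0.2,"wz":-10.2,"hand":0.07},{"tx":0,"ty":0.18,"tz":0.01,"wx":0,"wy":0.2,"wz":-10.2,"hand":0.07},{"tx":0,"ty":0.18,"tz":0.01,"wx":0,"wy":0.2,"wz":-10.2,"hand":0.07},{"tx":0,"ty":0.18,"tz":0.01,"wx":0,"wy":0.2,"wz":-10.2,"hand":0.07}]' |tail -1
python3 -m inch '[{"tx":-0.0316,"ty":0.131,"tz":0.04,"wx":0,"wy":0,"wz":-9,"hand":0.07},{"tx":-0.0316,"ty":0.131,"tz":0.04,"wx":0,"wy":0,"wz":-9,"hand":0.07},{"tx":-0.0316,"ty":0.131,"tz":0.04,"wx":0,"wy":0,"wz":-9,"hand":0.07},{"tx":-0.0316,"ty":0.131,"tz":0.04,"wx":0,"wy":0,"wz":-9,"hand":0.07},{"tx":-0.0316,"ty":0.131,"tz":0.04,"wx":0,"wy":0,"wz":-9,"hand":0.07}]' |tail -1
python3 -m inch '[{"tx":0,"ty":0,"tz":0,"wx":0,"wy":0,"wz":0,"hand":0.07}]' |tail -1
python3 wb.py; python3 to.py 591 341 16 191
```

```text
grip_force: 0.0
grip_force: 0.0
grip_force: 0.0
[326. 257.] 590.9 343.6 109.8 31.6 11.1
[358.  62.] 482.1 336.8 69.0 31.9 -9.3
t 22.8 pos [590.3 339.3  96.2] rot [ 180.    -0.3 -168.9] F [ 0.4 -1.5 -0.5] w 0.0700 gf 0.0
to 591.0 341.0 16.0 191.0 : t [-0.0014, 0.0016, 0.0802] w [0.0, -0.3, 0.1] rows 1.9
```

```bash
python3 -m inch '[{"tx":-0.001,"ty":0.003,"tz":0.04,"wx":0,"wy":0,"wz":0,"hand":0.07},{"tx":-0.001,"ty":0.003,"tz":0.079,"wx":0,"wy":-0.2,"wz":0,"hand":0.07},{"tx":-0.001,"ty":0.003,"tz":0.079,"wx":0,"wy":-0.2,"wz":0,"hand":0.07},{"tx":-0.001,"ty":0.003,"tz":0.079,"wx":0,"wy":-0.2,"wz":0,"hand":0.02},{"tx":-0.001,"ty":0.003,"tz":0.079,"wx":0,"wy":-0.2,"wz":0,"hand":0.02}]'|tail -4
python3 -m inch '[{"tx":0,"ty":0,"tz":0,"wx":0,"wy":0,"wz":0,"hand":0.02},{"tx":0,"ty":0,"tz":0,"wx":0,"wy":0,"wz":0,"hand":0.02},{"tx":0,"ty":0,"tz":0,"wx":0,"wy":0,"wz":0,"hand":0.02},{"tx":0,"ty":0,"tz":0,"wx":0,"wy":0,"wz":0,"hand":0.02}]'
python3 -m inch '[{"tx":0,"ty":0,"tz":-0.04,"wx":0,"wy":0,"wz":0,"hand":0.02},{"tx":0,"ty":0,"tz":-0.08,"wx":0,"wy":0,"wz":0,"hand":0.02},{"tx":0,"ty":0,"tz":-0.121,"wx":0,"wy":0,"wz":0,"hand":0.02},{"tx":0,"ty":0,"tz":-0.121,"wx":0,"wy":0,"wz":0,"hand":0.02},{"tx":0,"ty":0,"tz":-0.121,"wx":0,"wy":0,"wz":0,"hand":0.02}]' |tail -2
python3 to.py 540 170 135 180  505.4 -15 135 171.8 505.4 -18.3 45 171.8
```

```text
ee_rot: [179.9, 0.0, -169.0]
force: [0.6, 0.3, 0.5]
width: 0.047
grip_force: 0.0
time: 23.5
position: [0.5918, 0.3435, 0.0209]
ee_rot: [179.9, 0.1, -169.0]
force: [-2.2, -2.3, 13.1]
width: 0.0305
grip_force: 60.2
width: 0.0304
grip_force: 60.0
t 23.9 pos [591.9 343.5 143.1] rot [ 179.8    0.2 -169. ] F [-0.  -0.1 -0.9] w 0.0304 gf 60.0
to 540.0 170.0 135.0 180.0 : t [0.0842, -0.1604, 0.0073] w [0.2, 0.2, 11.0] rows 4.3
to 505.4 -15.0 135.0 171.8 : t [0.0346, -0.185, -0.0] w [0.0, -0.0, 8.2] rows 4.5
to 505.4 -18.3 45.0 171.8 : t [-0.0005, -0.0033, 0.09] w [0.0, 0.0, 0.0] rows 2.2
```

```bash
python3 -m inch '[{"tx":0.084,"ty":-0.16,"tz":0.005,"wx":0.2,"wy":0.2,"wz":11,"hand":0.02},{"tx":0.084,"ty":-0.16,"tz":0.005,"wx":0.2,"wy":0.2,"wz":11,"hand":0.02},{"tx":0.084,"ty":-0.16,"tz":0.005,"wx":0.2,"wy":0.2,"wz":11,"hand":0.02},{"tx":0.084,"ty":-0.16,"tz":0.005,"wx":0.2,"wy":0.2,"wz":11,"hand":0.02},{"tx":0.084,"ty":-0.16,"tz":0.005,"wx":0.2,"wy":0.2,"wz":11,"hand":0.02}]' |tail -2
python3 -m inch '[{"tx":0.0346,"ty":-0.186,"tz":0,"wx":0,"wy":0,"wz":8.2,"hand":0.02},{"tx":0.0346,"ty":-0.186,"tz":0,"wx":0,"wy":0,"wz":8.2,"hand":0.02},{"tx":0.0346,"ty":-0.186,"tz":0,"wx":0,"wy":0,"wz":8.2,"hand":0.02},{"tx":0.0346,"ty":-0.186,"tz":0,"wx":0,"wy":0,"wz":8.2,"hand":0.02},{"tx":0.0346,"ty":-0.186,"tz":0,"wx":0,"wy":0,"wz":8.2,"hand":0.02}]' |tail -2
python3 -m inch '[{"tx":0,"ty":0,"tz":0,"wx":0,"wy":0,"wz":0,"hand":0.02},{"tx":0,"ty":0,"tz":0,"wx":0,"wy":0,"wz":0,"hand":0.02}]' |tail -2
python3 to.py 505.4 -18.3 45 171.8
```

```text
width: 0.0306
grip_force: 60.0
width: 0.0304
grip_force: 60.0
width: 0.0304
grip_force: 60.0
t 24.9 pos [504.4 -17.3 134.9] rot [-179.8   -0.2  171.7] F [ 0.8  0.9 -0.3] w 0.0304 gf 60.0
to 505.4 -18.3 45.0 171.8 : t [-0.0015, -0.0005, 0.0899] w [-0.2, -0.2, -0.1] rows 2.2
```

```bash
python3 -m inch '[{"tx":-0.0015,"ty":-0.0005,"tz":0.04,"wx":-0.2,"wy":-0.2,"wz":0,"hand":0.02},{"tx":-0.0015,"ty":-0.0005,"tz":0.08,"wx":-0.2,"wy":-0.2,"wz":0,"hand":0.02},{"tx":-0.0015,"ty":-0.0005,"tz":0.09,"wx":-0.2,"wy":-0.2,"wz":0,"hand":0.02},{"tx":-0.0015,"ty":-0.0005,"tz":0.09,"wx":-0.2,"wy":-0.2,"wz":0,"hand":0.02},{"tx":-0.0015,"ty":-0.0005,"tz":0.09,"wx":-0.2,"wy":-0.2,"wz":0,"hand":0.02}]' |tail -2
python3 to.py 505.4 -18.3 31 171.8
```

```text
width: 0.0305
grip_force: 59.9
t 25.3 pos [505.9 -16.3  45.6] rot [180.   -0.  171.9] F [ 0.6 -0.4  0.1] w 0.0305 gf 59.9
to 505.4 -18.3 31.0 171.8 : t [0.0002, -0.0021, 0.0146] w [0.0, -0.0, 0.1] rows 0.4
```

```bash
python3 -m inch '[{"tx":0,"ty":-0.0018,"tz":0.006,"wx":0,"wy":0,"wz":0,"hand":0.02},{"tx":0,"ty":-0.0018,"tz":0.015,"wx":0,"wy":0,"wz":0,"hand":0.02},{"tx":0,"ty":-0.0018,"tz":0.015,"wx":0,"wy":0,"wz":0,"hand":0.02},{"tx":0,"ty":-0.0018,"tz":0.015,"wx":0,"wy":0,"wz":0,"hand":0.02}]'
python3 -m inch '[{"tx":0,"ty":0,"tz":0,"wx":0,"wy":0,"wz":0,"hand":0.06},{"tx":0,"ty":0,"tz":0,"wx":0,"wy":0,"wz":0,"hand":0.06},{"tx":0,"ty":0,"tz":-0.03,"wx":0,"wy":0,"wz":0,"hand":0.06},{"tx":0,"ty":0,"tz":-0.065,"wx":0,"wy":0,"wz":0,"hand":0.06},{"tx":0,"ty":0,"tz":-0.065,"wx":0,"wy":0,"wz":0,"hand":0.06}]'|tail -4
python3 -m inch '[{"tx":0.04,"ty":0,"tz":0,"wx":0,"wy":0,"wz":0,"hand":0},{"tx":0.08,"ty":0,"tz":0,"wx":0,"wy":0,"wz":0,"hand":0},{"tx":0.08,"ty":0,"tz":0,"wx":0,"wy":0,"wz":0,"hand":0},{"tx":0.08,"ty":0,"tz":0,"wx":0,"wy":0,"wz":0,"hand":0}]'|tail -4
python3 wf.py
python3 to.py 426 -7 28 171.8
```

```text
time: 25.67
position: [0.5053, -0.0189, 0.0297]
ee_rot: [-180.0, -0.0, 171.9]
force: [-0.0, -0.5, 0.4]
width: 0.03
grip_force: 59.9
ee_rot: [180.0, 0.3, 171.8]
force: [0.4, -0.3, 1.0]
width: 0.06
grip_force: 0.0
ee_rot: [-180.0, -0.1, 171.9]
force: [1.9, -0.4, 0.1]
width: 0.0117
grip_force: 0.0
[320. 376.] 498.2 -18.5 99.0 31.1 -7.9
t 26.5 pos [426.5  -7.4  95.1] rot [-180.     0.   171.9] F [ 1.5 -0.1 -0. ] w 0.0041 gf 0.0
to 426.0 -7.0 28.0 171.8 : t [0.0006, 0.0003, 0.0671] w [-0.0, 0.0, 0.1] rows 1.6
```

```bash
python3 -m inch '[{"tx":0,"ty":0.0003,"tz":0.04,"wx":0,"wy":0,"wz":0,"hand":0},{"tx":0,"ty":0.0003,"tz":0.066,"wx":0,"wy":0,"wz":0,"hand":0},{"tx":0,"ty":0.0003,"tz":0.066,"wx":0,"wy":0,"wz":0,"hand":0},{"tx":-0.008,"ty":0.0003,"tz":0.066,"wx":0,"wy":0,"wz":0,"hand":0},{"tx":-0.016,"ty":0.0003,"tz":0.066,"wx":0,"wy":0,"wz":0,"hand":0}]'|sed -n 2,4p
python3 -m inch '[{"tx":-0.012,"ty":0,"tz":0,"wx":0,"wy":0,"wz":0,"hand":0},{"tx":-0.024,"ty":0,"tz":0,"wx":0,"wy":0,"wz":0,"hand":0},{"tx":-0.036,"ty":0,"tz":0,"wx":0,"wy":0,"wz":0,"hand":0},{"tx":-0.048,"ty":0,"tz":0,"wx":0,"wy":0,"wz":0,"hand":0},{"tx":-0.06,"ty":0,"tz":0,"wx":0,"wy":0,"wz":0,"hand":0}]'|sed -n 2,4p
python3 -m inch '[{"tx":-0.01,"ty":0,"tz":0,"wx":0,"wy":0,"wz":0,"hand":0},{"tx":-0.02,"ty":0,"tz":0,"wx":0,"wy":0,"wz":0,"hand":0},{"tx":-0.03,"ty":0,"tz":0,"wx":0,"wy":0,"wz":0,"hand":0},{"tx":-0.04,"ty":0,"tz":0,"wx":0,"wy":0,"wz":0,"hand":0},{"tx":-0.045,"ty":0,"tz":0,"wx":0,"wy":0,"wz":0,"hand":0}]'|sed -n 2,4p
python3 to.py 559.5 -26 28 171.8
```

```text
position: [0.4428, -0.0096, 0.0294]
ee_rot: [-180.0, -0.1, 171.9]
force: [0.6, -0.1, 0.5]
position: [0.5029, -0.0184, 0.0304]
ee_rot: [180.0, 0.0, 171.8]
force: [-0.3, 0.1, 0.7]
position: [0.5477, -0.0249, 0.0303]
ee_rot: [180.0, 0.1, 171.8]
force: [0.3, -0.4, -0.5]
t 27.7 pos [547.7 -24.9  30.3] rot [1.800e+02 1.000e-01 1.718e+02] F [ 0.3 -0.4 -0.5] w 0.0001 gf 0.2
to 559.5 -26.0 28.0 171.8 : t [-0.0119, 0.0007, 0.0023] w [0.0, 0.1, -0.0] rows 0.3
```

```bash
python3 -m inch '[{"tx":-0.004,"ty":0.0006,"tz":0.002,"wx":0,"wy":0,"wz":0,"hand":0},{"tx":-0.008,"ty":0.0006,"tz":0.002,"wx":0,"wy":0,"wz":0,"hand":0},{"tx":-0.011,"ty":0.0006,"tz":0.002,"wx":0,"wy":0,"wz":0,"hand":0},{"tx":-0.013,"ty":0.0006,"tz":0.002,"wx":0,"wy":0,"wz":0,"hand":0},{"tx":-0.0142,"ty":0.0006,"tz":0.002,"wx":0,"wy":0,"wz":0,"hand":0}]'|sed -n 2,4p
python3 -m inch '[{"tx":-0.001,"ty":0,"tz":0,"wx":0,"wy":0,"wz":0,"hand":0},{"tx":-0.001,"ty":0,"tz":0,"wx":0,"wy":0,"wz":0,"hand":0}]'|sed -n 2,4p
```

```text
position: [0.5593, -0.0257, 0.0266]
ee_rot: [-180.0, -0.2, 171.9]
force: [-11.4, 2.6, 6.9]
position: [0.5593, -0.0257, 0.0264]
ee_rot: [-180.0, -0.3, 171.9]
force: [-11.2, 1.7, 7.3]
```

Home. Next the last blank.

```bash
python3 -m inch '[{"tx":0.02,"ty":0,"tz":0,"wx":0,"wy":0,"wz":0,"hand":0.03},{"tx":0.03,"ty":0,"tz":-0.04,"wx":0,"wy":0,"wz":0,"hand":0.07},{"tx":0.03,"ty":0,"tz":-0.08,"wx":0,"wy":0,"wz":0,"hand":0.07},{"tx":0.03,"ty":0,"tz":-0.12,"wx":0,"wy":0,"wz":0,"hand":0.07},{"tx":0.03,"ty":0,"tz":-0.12,"wx":0,"wy":0,"wz":0,"hand":0.07}]'|sed -n 2,4p
python3 blk.py; python3 to.py 505 150 140 171.8 464 337 100 171
```

```text
position: [0.5335, -0.0214, 0.1529]
ee_rot: [179.9, 0.4, 171.9]
force: [-0.0, -0.0, 1.4]
blank [175. 283.] 462.3 337.7 114.0 42.0 -9.1
in fixture [284. 234.] 585.3 75.4 29.8 22.9 -89.8
t 28.8 pos [532.7 -21.8 149.9] rot [180.    0.3 171.8] F [-0.1  0.2 -0.6] w 0.0674 gf 0.0
to 505.0 150.0 140.0 171.8 : t [0.0519, 0.1661, 0.0097] w [0.0, 0.3, 0.0] rows 4.2
to 464.0 337.0 100.0 171.0 : t [0.0673, 0.1792, 0.04] w [-0.0, -0.0, 0.8] rows 4.7
```

```bash
python3 -m inch '[{"tx":0.052,"ty":0.166,"tz":0.01,"wx":0,"wy":0.3,"wz":0,"hand":0.07},{"tx":0.052,"ty":0.166,"tz":0.01,"wx":0,"wy":0.3,"wz":0,"hand":0.07},{"tx":0.052,"ty":0.166,"tz":0.01,"wx":0,"wy":0.3,"wz":0,"hand":0.07},{"tx":0.052,"ty":0.166,"tz":0.01,"wx":0,"wy":0.3,"wz":0,"hand":0.07},{"tx":0.052,"ty":0.166,"tz":0.01,"wx":0,"wy":0.3,"wz":0,"hand":0.07}]' |tail -1
python3 -m inch '[{"tx":0.066,"ty":0.179,"tz":0.04,"wx":0,"wy":0,"wz":0.8,"hand":0.07},{"tx":0.066,"ty":0.179,"tz":0.04,"wx":0,"wy":0,"wz":0.8,"hand":0.07},{"tx":0.066,"ty":0.179,"tz":0.04,"wx":0,"wy":0,"wz":0.8,"hand":0.07},{"tx":0.066,"ty":0.179,"tz":0.04,"wx":0,"wy":0,"wz":0.8,"hand":0.07},{"tx":0.066,"ty":0.179,"tz":0.04,"wx":0,"wy":0,"wz":0.8,"hand":0.07}]' |tail -1
python3 -m inch '[{"tx":0,"ty":0,"tz":0,"wx":0,"wy":0,"wz":0,"hand":0.07}]' |tail -1
python3 blk.py; python3 wb.py; python3 to.py 462.5 337.5 16 171
```

```text
grip_force: 0.0
grip_force: 0.0
grip_force: 0.0
blank [176. 291.] 445.2 334.0 39.5 21.0 39.6
blank [179. 266.] 503.9 331.4 39.3 26.9 83.8
in fixture [284. 234.] 584.9 74.8 30.5 21.4 82.9
in bin [435. 266.] 508.9 -297.8 44.0 30.7 -10.0
in bin [420. 265.] 508.8 -261.0 43.0 29.6 -3.0
[323. 252.] 460.9 340.3 109.7 31.6 -9.1
t 29.8 pos [462.5 336.9  96. ] rot [-179.9   -0.4  171.2] F [-0.7 -1.4  0.7] w 0.0701 gf 0.0
to 462.5 337.5 16.0 171.0 : t [-0.0004, 0.0007, 0.08] w [-0.1, -0.4, 0.2] rows 1.9
```

```bash
python3 -m inch '[{"tx":0.001,"ty":0.0025,"tz":0.04,"wx":0,"wy":-0.2,"wz":0,"hand":0.07},{"tx":0.001,"ty":0.0025,"tz":0.079,"wx":0,"wy":-0.2,"wz":0,"hand":0.07},{"tx":0.001,"ty":0.0025,"tz":0.079,"wx":0,"wy":-0.2,"wz":0,"hand":0.07},{"tx":0.001,"ty":0.0025,"tz":0.079,"wx":0,"wy":-0.2,"wz":0,"hand":0.02},{"tx":0.001,"ty":0.0025,"tz":0.079,"wx":0,"wy":-0.2,"wz":0,"hand":0.02}]'|tail -4
python3 -m inch '[{"tx":0,"ty":0,"tz":0,"wx":0,"wy":0,"wz":0,"hand":0.02},{"tx":0,"ty":0,"tz":0,"wx":0,"wy":0,"wz":0,"hand":0.02},{"tx":0,"ty":0,"tz":0,"wx":0,"wy":0,"wz":0,"hand":0.02},{"tx":0,"ty":0,"tz":0,"wx":0,"wy":0,"wz":0,"hand":0.02}]'
python3 -m inch '[{"tx":0,"ty":0,"tz":-0.04,"wx":0,"wy":0,"wz":0,"hand":0.02},{"tx":0,"ty":0,"tz":-0.08,"wx":0,"wy":0,"wz":0,"hand":0.02},{"tx":0,"ty":0,"tz":-0.121,"wx":0,"wy":0,"wz":0,"hand":0.02},{"tx":0,"ty":0,"tz":-0.121,"wx":0,"wy":0,"wz":0,"hand":0.02},{"tx":0,"ty":0,"tz":-0.121,"wx":0,"wy":0,"wz":0,"hand":0.02}]' |tail -2
python3 to.py 475 200 135 171.8  490 50 135 171.8  498 -69.7 135 171.8
```

```text
ee_rot: [180.0, -0.1, 171.0]
force: [0.5, -0.6, 0.3]
width: 0.0472
grip_force: 0.0
time: 30.53
position: [0.4633, 0.3394, 0.0205]
ee_rot: [179.9, -0.0, 171.0]
force: [-1.9, -1.4, 13.8]
width: 0.0306
grip_force: 59.9
width: 0.0307
grip_force: 60.4
t 30.9 pos [463.6 339.6 142.5] rot [1.798e+02 1.000e-01 1.710e+02] F [-0.2 -1.  -1.3] w 0.0307 gf 60.4
to 475.0 200.0 135.0 171.8 : t [-0.033, -0.1361, 0.0071] w [0.2, 0.1, -0.8] rows 3.4
to 490.0 50.0 135.0 171.8 : t [-0.0362, -0.1463, -0.0] w [0.0, 0.0, 0.0] rows 3.6
to 498.0 -69.7 135.0 171.8 : t [-0.025, -0.1173, -0.0] w [0.0, 0.0, 0.0] rows 2.9
```

```bash
python3 -m inch '[{"tx":-0.033,"ty":-0.136,"tz":0.005,"wx":0.2,"wy":0.1,"wz":-0.8,"hand":0.02},{"tx":-0.033,"ty":-0.136,"tz":0.005,"wx":0.2,"wy":0.1,"wz":-0.8,"hand":0.02},{"tx":-0.033,"ty":-0.136,"tz":0.005,"wx":0.2,"wy":0.1,"wz":-0.8,"hand":0.02},{"tx":-0.033,"ty":-0.136,"tz":0.005,"wx":0.2,"wy":0.1,"wz":-0.8,"hand":0.02}]' |tail -2
python3 -m inch '[{"tx":-0.036,"ty":-0.146,"tz":0,"wx":0,"wy":0,"wz":0,"hand":0.02},{"tx":-0.036,"ty":-0.146,"tz":0,"wx":0,"wy":0,"wz":0,"hand":0.02},{"tx":-0.036,"ty":-0.146,"tz":0,"wx":0,"wy":0,"wz":0,"hand":0.02},{"tx":-0.036,"ty":-0.146,"tz":0,"wx":0,"wy":0,"wz":0,"hand":0.02}]' |tail -2
python3 -m inch '[{"tx":-0.025,"ty":-0.117,"tz":0,"wx":0,"wy":0,"wz":0,"hand":0.02},{"tx":-0.025,"ty":-0.117,"tz":0,"wx":0,"wy":0,"wz":0,"hand":0.02},{"tx":-0.025,"ty":-0.117,"tz":0,"wx":0,"wy":0,"wz":0,"hand":0.02},{"tx":-0.025,"ty":-0.117,"tz":0,"wx":0,"wy":0,"wz":0,"hand":0.02},{"tx":-0.025,"ty":-0.117,"tz":0,"wx":0,"wy":0,"wz":0,"hand":0.02}]' |tail -2
python3 to.py 498 -69.7 45 171.8
```

```text
width: 0.0307
grip_force: 60.4
width: 0.0305
grip_force: 60.4
width: 0.0307
grip_force: 60.4
t 32.0 pos [496.7 -71.3 134.5] rot [-179.8   -0.3  171.6] F [-1.1  1.1 -0.2] w 0.0307 gf 60.4
to 498.0 -69.7 45.0 171.8 : t [-0.0015, 0.0021, 0.0895] w [-0.2, -0.3, -0.2] rows 2.1
```

```bash
python3 -m inch '[{"tx":-0.0015,"ty":0.0005,"tz":0.04,"wx":-0.2,"wy":-0.2,"wz":0,"hand":0.02},{"tx":-0.0015,"ty":0.0005,"tz":0.08,"wx":-0.2,"wy":-0.2,"wz":0,"hand":0.02},{"tx":-0.0015,"ty":0.0005,"tz":0.089,"wx":-0.2,"wy":-0.2,"wz":0,"hand":0.02},{"tx":-0.0015,"ty":0.0005,"tz":0.089,"wx":-0.2,"wy":-0.2,"wz":0,"hand":0.02},{"tx":-0.0015,"ty":0.0005,"tz":0.089,"wx":-0.2,"wy":-0.2,"wz":0,"hand":0.02}]' |tail -2
python3 -m inch '[{"tx":0,"ty":0,"tz":0,"wx":0,"wy":0,"wz":0,"hand":0.02}]' |tail -2
python3 to.py 498 -69.7 31 171.8
```

```text
width: 0.0305
grip_force: 60.3
width: 0.0307
grip_force: 60.3
t 32.5 pos [499.  -68.9  47.4] rot [1.800e+02 1.000e-01 1.719e+02] F [ 0.2  0.8 -0.5] w 0.0307 gf 60.3
to 498.0 -69.7 31.0 171.8 : t [0.0009, -0.0009, 0.0164] w [0.0, 0.1, 0.1] rows 0.4
```

```bash
python3 -m inch '[{"tx":0,"ty":-0.0007,"tz":0.006,"wx":0,"wy":0,"wz":0,"hand":0.02},{"tx":0,"ty":-0.0007,"tz":0.016,"wx":0,"wy":0,"wz":0,"hand":0.02},{"tx":0,"ty":-0.0007,"tz":0.016,"wx":0,"wy":0,"wz":0,"hand":0.02},{"tx":0,"ty":-0.0007,"tz":0.017,"wx":0,"wy":0,"wz":0,"hand":0.02}]'
python3 -m inch '[{"tx":0,"ty":0,"tz":0,"wx":0,"wy":0,"wz":0,"hand":0.06},{"tx":0,"ty":0,"tz":0,"wx":0,"wy":0,"wz":0,"hand":0.06},{"tx":0,"ty":0,"tz":-0.03,"wx":0,"wy":0,"wz":0,"hand":0.06},{"tx":0,"ty":0,"tz":-0.065,"wx":0,"wy":0,"wz":0,"hand":0.06},{"tx":0,"ty":0,"tz":-0.065,"wx":0,"wy":0,"wz":0,"hand":0.06}]'|tail -4
python3 -m inch '[{"tx":0.04,"ty":0,"tz":0,"wx":0,"wy":0,"wz":0,"hand":0},{"tx":0.08,"ty":0,"tz":0,"wx":0,"wy":0,"wz":0,"hand":0},{"tx":0.08,"ty":0,"tz":0,"wx":0,"wy":0,"wz":0,"hand":0},{"tx":0.08,"ty":0,"tz":0,"wx":0,"wy":0,"wz":0,"hand":0}]'|tail -4
python3 wf.py
python3 to.py 419 -58.5 28 171.8
```

```text
time: 32.87
position: [0.498, -0.0699, 0.0285]
ee_rot: [-180.0, -0.1, 171.9]
force: [-2.9, -1.4, 19.7]
width: 0.03
grip_force: 63.0
ee_rot: [180.0, 0.3, 171.8]
force: [0.9, -0.0, 0.8]
width: 0.0599
grip_force: 0.0
ee_rot: [-180.0, -0.1, 171.9]
force: [0.8, -0.2, 0.3]
width: 0.0118
grip_force: 0.0
[320. 375.] 488.9 -70.2 100.4 30.9 -6.8
t 33.7 pos [419.3 -58.5  94. ] rot [-180.     0.   171.9] F [-0.2  0.5  0.4] w 0.0038 gf 0.0
to 419.0 -58.5 28.0 171.8 : t [0.0003, -0.0, 0.066] w [-0.0, 0.0, 0.1] rows 1.6
```

```bash
python3 -m inch '[{"tx":0,"ty":0,"tz":0.04,"wx":0,"wy":0,"wz":0,"hand":0},{"tx":0,"ty":0,"tz":0.065,"wx":0,"wy":0,"wz":0,"hand":0},{"tx":0,"ty":0,"tz":0.065,"wx":0,"wy":0,"wz":0,"hand":0},{"tx":-0.008,"ty":0,"tz":0.065,"wx":0,"wy":0,"wz":0,"hand":0},{"tx":-0.016,"ty":0,"tz":0.065,"wx":0,"wy":0,"wz":0,"hand":0}]'|sed -n 2,4p
python3 -m inch '[{"tx":-0.012,"ty":0,"tz":0,"wx":0,"wy":0,"wz":0,"hand":0},{"tx":-0.024,"ty":0,"tz":0,"wx":0,"wy":0,"wz":0,"hand":0},{"tx":-0.036,"ty":0,"tz":0,"wx":0,"wy":0,"wz":0,"hand":0},{"tx":-0.048,"ty":0,"tz":0,"wx":0,"wy":0,"wz":0,"hand":0},{"tx":-0.06,"ty":0,"tz":0,"wx":0,"wy":0,"wz":0,"hand":0}]'|sed -n 2,4p
python3 -m inch '[{"tx":-0.01,"ty":0,"tz":0,"wx":0,"wy":0,"wz":0,"hand":0},{"tx":-0.02,"ty":0,"tz":0,"wx":0,"wy":0,"wz":0,"hand":0},{"tx":-0.03,"ty":0,"tz":0,"wx":0,"wy":0,"wz":0,"hand":0},{"tx":-0.04,"ty":0,"tz":0,"wx":0,"wy":0,"wz":0,"hand":0},{"tx":-0.045,"ty":0,"tz":0,"wx":0,"wy":0,"wz":0,"hand":0}]'|sed -n 2,4p
python3 to.py 552.1 -77.5 28 171.8
```

```text
position: [0.4355, -0.0608, 0.0293]
ee_rot: [-180.0, -0.1, 171.9]
force: [0.1, -0.5, -0.1]
position: [0.4956, -0.0698, 0.0303]
ee_rot: [180.0, 0.0, 171.8]
force: [-0.6, -1.3, -0.2]
position: [0.5403, -0.0762, 0.0303]
ee_rot: [180.0, 0.0, 171.8]
force: [-0.8, -0.0, 0.2]
t 34.9 pos [540.3 -76.2  30.3] rot [180.    0.  171.8] F [-0.8 -0.   0.2] w 0.0002 gf 0.3
to 552.1 -77.5 28.0 171.8 : t [-0.0118, 0.0004, 0.0023] w [0.0, 0.0, -0.0] rows 0.3
```

```bash
python3 -m inch '[{"tx":-0.004,"ty":0.0004,"tz":0.002,"wx":0,"wy":0,"wz":0,"hand":0},{"tx":-0.008,"ty":0.0004,"tz":0.002,"wx":0,"wy":0,"wz":0,"hand":0},{"tx":-0.011,"ty":0.0004,"tz":0.002,"wx":0,"wy":0,"wz":0,"hand":0},{"tx":-0.013,"ty":0.0004,"tz":0.002,"wx":0,"wy":0,"wz":0,"hand":0},{"tx":-0.0142,"ty":0.0004,"tz":0.002,"wx":0,"wy":0,"wz":0,"hand":0}]'|sed -n 2,4p
python3 -m inch '[{"tx":-0.001,"ty":0,"tz":0,"wx":0,"wy":0,"wz":0,"hand":0},{"tx":-0.001,"ty":0,"tz":0,"wx":0,"wy":0,"wz":0,"hand":0}]'|sed -n 2,4p
python3 -m inch '[{"tx":0.02,"ty":0,"tz":0,"wx":0,"wy":0,"wz":0,"hand":0},{"tx":0.03,"ty":0,"tz":-0.04,"wx":0,"wy":0,"wz":0,"hand":0},{"tx":0.06,"ty":0.03,"tz":-0.08,"wx":0,"wy":0,"wz":0,"hand":0},{"tx":0.09,"ty":0.05,"tz":-0.12,"wx":0,"wy":0,"wz":0,"hand":0},{"tx":0.1,"ty":0.06,"tz":-0.12,"wx":0,"wy":0,"wz":0,"hand":0}]'|sed -n 2,4p
python3 -m inch '[{"tx":0,"ty":0,"tz":0,"wx":0,"wy":0,"wz":0,"hand":0}]'|sed -n 2,2p
python3 - <<'E'
from m import *
im,d,p=shot('wrist','w6.png')
E
```

```text
position: [0.5518, -0.0772, 0.0266]
ee_rot: [-180.0, -0.2, 171.9]
force: [-13.7, 2.8, 9.2]
position: [0.5518, -0.0773, 0.0264]
ee_rot: [-179.9, -0.3, 171.9]
force: [-12.7, 2.8, 7.7]
position: [0.4628, -0.0038, 0.1487]
ee_rot: [-180.0, 0.0, 171.8]
force: [1.5, 0.6, -0.2]
position: [0.4614, 0.0001, 0.1503]
```

View pics/w6.png

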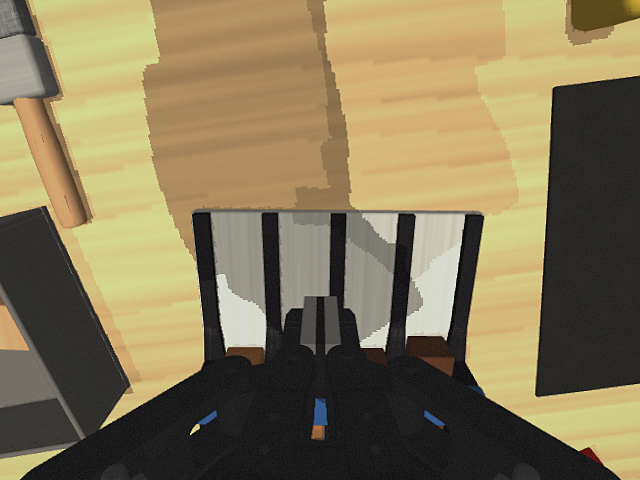

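Run:
```python
from m import *
im,d,p=shot('wrist'); hsv=cv2.cvtColor(im,cv2.COLOR_RGB2HSV); H,S,V=[hsv[...,i].astype(int) for i in range(3)]
C=cloud(p,d); a=np.radians(-8.2); q=C[...,:2]*1e3-np.array([578.4,-2.5]); X=q[...,0]*np.cos(a)+q[...,1]*np.sin(a); Y=-q[...,0]*np.sin(a)+q[...,1]*np.cos(a)
m=(H<18)&(S>100)&(C[...,2]>.025)&(C[...,2]<.05)&(abs(X)<60)&(V<150)
for l,y in enumerate((78,26,-26,-78),1):
    k=m&(abs(Y-y)<17)
    if k.sum()>20: print(l,k.sum(),np.percentile(X[k],[1,5,50,95]).round(1),np.percentile(Y[k],[5,95]).round(1))
im,d,p=shot('side'); cv2.imwrite('pics/s2.png',cv2.resize(im[190:300,270:410,::-1],None,fx=5,fy=5,interpolation=cv2.INTER_CUBIC))
```

```text
1 971 [-17.3 -17.  -15.8  -0.1] [63.4 90.4]
2 161 [-5.4 -5.  -4.3 -3.6] [24.5 39.7]
4 168 [-5.6 -5.1 -4.3 -2.7] [-83.7 -62.4]
```

View pics/s2.png

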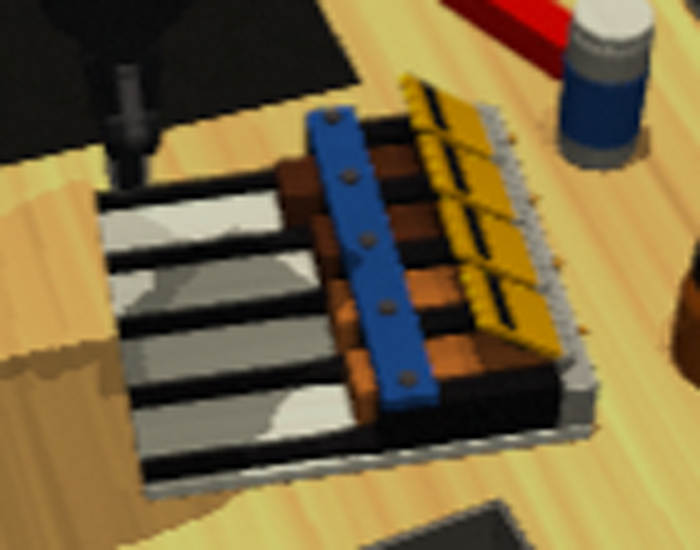

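```bash
python3 to.py 542 81.5 130 171.8 542 81.5 28 171.8
```

```text
t 36.1 pos [463.6  -4.1 146.8] rot [-180.    -0.   171.9] F [-0.5 -1.1 -0.6] w 0.0001 gf 0.0
to 542.0 81.5 130.0 171.8 : t [-0.0655, 0.0958, 0.0168] w [-0.0, -0.0, 0.1] rows 2.8
to 542.0 81.5 28.0 171.8 : t [0.0, -0.0, 0.102] w [0.0, 0.0, 0.0] rows 2.4
```

```bash
python3 -m inch '[{"tx":-0.065,"ty":0.0955,"tz":0.017,"wx":0,"wy":0,"wz":0,"hand":0},{"tx":-0.065,"ty":0.0955,"tz":0.017,"wx":0,"wy":0,"wz":0,"hand":0},{"tx":-0.065,"ty":0.0955,"tz":0.017,"wx":0,"wy":0,"wz":0,"hand":0},{"tx":-0.065,"ty":0.0955,"tz":0.017,"wx":0,"wy":0,"wz":0,"hand":0},{"tx":-0.065,"ty":0.0955,"tz":0.017,"wx":0,"wy":0,"wz":0,"hand":0}]'|sed -n 2,2p
python3 -m inch '[{"tx":0,"ty":0,"tz":0.04,"wx":0,"wy":0,"wz":0,"hand":0},{"tx":0,"ty":0,"tz":0.06,"wx":0,"wy":0,"wz":0,"hand":0},{"tx":0,"ty":0,"tz":0.06,"wx":0,"wy":0,"wz":0,"hand":0}]'|sed -n 2,4p
python3 to.py 542 81.5 28 171.8
```

```text
position: [0.5415, 0.0819, 0.128]
position: [0.5393, 0.0797, 0.0659]
ee_rot: [-179.8, -0.4, 171.8]
force: [-0.4, 0.0, -0.7]
t 36.8 pos [539.3  79.7  65.9] rot [-179.8   -0.4  171.8] F [-0.4  0.  -0.7] w -0.0004 gf 0.0
to 542.0 81.5 28.0 171.8 : t [-0.0027, 0.0023, 0.0379] w [-0.2, -0.4, -0.0] rows 0.9
```

```bash
python3 -m inch '[{"tx":0,"ty":0.0015,"tz":0.02,"wx":-0.1,"wy":-0.2,"wz":0,"hand":0},{"tx":0,"ty":0.0015,"tz":0.038,"wx":-0.1,"wy":-0.2,"wz":0,"hand":0},{"tx":0,"ty":0.0015,"tz":0.038,"wx":-0.1,"wy":-0.2,"wz":0,"hand":0}]'|sed -n 2,4p
python3 to.py 574.4 77.1 27.5 171.8
```

```text
position: [0.5405, 0.0818, 0.0301]
ee_rot: [180.0, -0.0, 171.8]
force: [-0.1, -0.4, -0.6]
t 37.1 pos [540.5  81.8  30.1] rot [180.   -0.  171.8] F [-0.1 -0.4 -0.6] w -0.0002 gf 0.0
to 574.4 77.1 27.5 171.8 : t [-0.0343, 0.0002, 0.0026] w [0.0, -0.0, 0.0] rows 0.8
```

```bash
python3 -m inch '[{"tx":-0.007,"ty":0,"tz":0.002,"wx":0,"wy":0,"wz":0,"hand":0},{"tx":-0.014,"ty":0,"tz":0.002,"wx":0,"wy":0,"wz":0,"hand":0},{"tx":-0.02,"ty":0,"tz":0.002,"wx":0,"wy":0,"wz":0,"hand":0},{"tx":-0.026,"ty":0,"tz":0.002,"wx":0,"wy":0,"wz":0,"hand":0},{"tx":-0.031,"ty":0,"tz":0.002,"wx":0,"wy":0,"wz":0,"hand":0}]'|sed -n 2,4p
python3 -m inch '[{"tx":-0.002,"ty":0,"tz":0,"wx":0,"wy":0,"wz":0,"hand":0},{"tx":-0.004,"ty":0,"tz":0,"wx":0,"wy":0,"wz":0,"hand":0},{"tx":-0.0055,"ty":0,"tz":0,"wx":0,"wy":0,"wz":0,"hand":0},{"tx":-0.0055,"ty":0,"tz":0,"wx":0,"wy":0,"wz":0,"hand":0}]'|sed -n 2,4p
```

```text
position: [0.5731, 0.0781, 0.0305]
ee_rot: [179.9, 0.2, 171.8]
force: [-1.3, -0.2, 0.7]
position: [0.5745, 0.0779, 0.0296]
ee_rot: [-180.0, -0.2, 171.9]
force: [-22.7, 1.9, 14.2]
```

```bash
python3 -m inch '[{"tx":0.01,"ty":0,"tz":0,"wx":0,"wy":0,"wz":0,"hand":0},{"tx":0.03,"ty":0,"tz":0,"wx":0,"wy":0,"wz":0,"hand":0},{"tx":0.05,"ty":0,"tz":-0.03,"wx":0,"wy":0,"wz":0,"hand":0},{"tx":0.09,"ty":0.02,"tz":-0.06,"wx":0,"wy":0,"wz":0,"hand":0},{"tx":0.12,"ty":0.05,"tz":-0.09,"wx":0,"wy":0,"wz":0,"hand":0}]'|sed -n 2,2p
python3 -m inch '[{"tx":0,"ty":0.03,"tz":-0.03,"wx":0,"wy":0,"wz":0,"hand":0},{"tx":0,"ty":0.03,"tz":-0.03,"wx":0,"wy":0,"wz":0,"hand":0},{"tx":0,"ty":0.03,"tz":-0.03,"wx":0,"wy":0,"wz":0,"hand":0}]'|sed -n 2,2p
cat > tails.py <<'E'
from m import *
im,d,p=shot('wrist'); hsv=cv2.cvtColor(im,cv2.COLOR_RGB2HSV); H,S,V=[hsv[...,i].astype(int) for i in range(3)]
C=cloud(p,d); a=np.radians(-8.2); q=C[...,:2]*1e3-np.array([578.4,-2.5]); X=q[...,0]*np.cos(a)+q[...,1]*np.sin(a); Y=-q[...,0]*np.sin(a)+q[...,1]*np.cos(a)
m=(H<18)&(S>100)&(C[...,2]>.025)&(C[...,2]<.05)&(abs(X)<60)&(V<150)
for l,y in enumerate((78,26,-26,-78),1):
    k=m&(abs(Y-y)<17)
    if k.sum()>20: print(l,k.sum(),np.percentile(X[k],[1,5,50,95]).round(1),np.percentile(Y[k],[5,95]).round(1))
E
python3 tails.py; python3 to.py 600 80 150 171.8 657.8 64.9 140 171.8 657.8 64.9 57 171.8
```

```text
position: [0.4757, 0.1291, 0.1076]
position: [0.4822, 0.1615, 0.1383]
2 1050 [-5.2 -4.9 -3.7  7.4] [11.9 40.8]
3 918 [-5.4 -5.  -3.9 10.1] [-39.6 -10.5]
4 940 [-5.2 -4.9 -3.8 10.1] [-91.2 -61.9]
t 38.5 pos [481.8 160.  137.1] rot [179.9   0.2 171.9] F [ 0.3 -0.1 -0.8] w 0.0002 gf 0.0
to 600.0 80.0 150.0 171.8 : t [-0.1283, -0.0625, -0.0126] w [0.1, 0.2, 0.1] rows 3.4
to 657.8 64.9 140.0 171.8 : t [-0.0594, -0.0067, 0.01] w [0.0, 0.0, 0.0] rows 1.5
to 657.8 64.9 57.0 171.8 : t [0.0, -0.0, 0.083] w [0.0, 0.0, 0.0] rows 2.0
```

```bash
python3 -m inch '[{"tx":0.02,"ty":-0.16,"tz":-0.01,"wx":0,"wy":0,"wz":0,"hand":0},{"tx":0.02,"ty":-0.16,"tz":-0.01,"wx":0,"wy":0,"wz":0,"hand":0},{"tx":0.02,"ty":-0.16,"tz":-0.01,"wx":0,"wy":0,"wz":0,"hand":0},{"tx":0.02,"ty":-0.16,"tz":-0.01,"wx":0,"wy":0,"wz":0,"hand":0},{"tx":0.02,"ty":-0.16,"tz":-0.01,"wx":0,"wy":0,"wz":0,"hand":0}]'|sed -n 2,2p
python3 tails.py; python3 to.py 540 -80 150 171.8 635.6 -89.5 140 171.8
```

```text
position: [0.4366, -0.0033, 0.1459]
3 79 [-5.4 -4.8  7.8 11.2] [-26.8 -18.7]
t 39.0 pos [4.379e+02 1.000e-01 1.459e+02] rot [-1.800e+02  1.000e-01  1.715e+02] F [-0.1  0.3 -0.1] w 0.0003 gf 0.0
to 540.0 -80.0 150.0 171.8 : t [-0.1128, -0.0641, -0.004] w [-0.0, 0.1, -0.3] rows 3.1
to 635.6 -89.5 140.0 171.8 : t [-0.096, 0.0042, 0.01] w [0.0, 0.0, 0.0] rows 2.3
```

```bash
python3 -m inch '[{"tx":-0.028,"ty":-0.01,"tz":0,"wx":0,"wy":0,"wz":0,"hand":0},{"tx":-0.028,"ty":-0.01,"tz":0,"wx":0,"wy":0,"wz":0,"hand":0},{"tx":-0.028,"ty":-0.01,"tz":0,"wx":0,"wy":0,"wz":0,"hand":0}]'|sed -n 2,2p
python3 tails.py; python3 to.py 540 -80 150 171.8 635.6 -89.5 140 171.8
```

```text
position: [0.4657, -0.01, 0.1457]
1 847 [-5.5 -5.3 -4.  53.4] [63.8 90.3]
2 254 [-5.4 -5.  -4.4 -3.5] [15.5 36.5]
4 276 [-5.2 -5.  -4.4 -3.5] [-88.2 -63.8]
t 39.3 pos [465.1  -9.5 145.8] rot [1.799e+02 1.000e-01 1.718e+02] F [-0.3 -0.5  0.3] w -0.0002 gf 0.0
to 540.0 -80.0 150.0 171.8 : t [-0.0842, -0.0591, -0.0042] w [0.1, 0.1, 0.0] rows 2.5
to 635.6 -89.5 140.0 171.8 : t [-0.096, 0.0042, 0.01] w [0.0, 0.0, 0.0] rows 2.3
```

All four home at x = −5. Now the covers, from lane 4.

```bash
python3 -m inch '[{"tx":-0.084,"ty":-0.059,"tz":-0.004,"wx":0.1,"wy":0.1,"wz":0,"hand":0},{"tx":-0.084,"ty":-0.059,"tz":-0.004,"wx":0.1,"wy":0.1,"wz":0,"hand":0},{"tx":-0.12,"ty":-0.057,"tz":-0.004,"wx":0.1,"wy":0.1,"wz":0,"hand":0},{"tx":-0.16,"ty":-0.056,"tz":0,"wx":0.1,"wy":0.1,"wz":0,"hand":0},{"tx":-0.18,"ty":-0.055,"tz":0.005,"wx":0.1,"wy":0.1,"wz":0,"hand":0}]'|sed -n 2,2p
python3 -m inch '[{"tx":0,"ty":0,"tz":0,"wx":0,"wy":0,"wz":0,"hand":0},{"tx":0,"ty":0,"tz":0,"wx":0,"wy":0,"wz":0,"hand":0}]'|sed -n 2,2p
python3 to.py 635.6 -89.5 100 171.8 635.6 -89.5 57 171.8
```

```text
position: [0.6374, -0.0904, 0.1419]
position: [0.6357, -0.0885, 0.1403]
t 39.9 pos [635.7 -88.5 140.3] rot [ 1.800e+02 -1.000e-01  1.719e+02] F [-0.5  0.5 -0.3] w 0.0001 gf 0.0
to 635.6 -89.5 100.0 171.8 : t [-0.0001, -0.001, 0.0403] w [0.0, -0.1, 0.1] rows 1.0
to 635.6 -89.5 57.0 171.8 : t [0.0, -0.0, 0.043] w [0.0, 0.0, 0.0] rows 1.0
```

```bash
python3 -m inch '[{"tx":0,"ty":-0.001,"tz":0.03,"wx":0,"wy":0,"wz":0,"hand":0},{"tx":0,"ty":-0.001,"tz":0.045,"wx":0,"wy":0,"wz":0,"hand":0},{"tx":0,"ty":-0.001,"tz":0.055,"wx":0,"wy":0,"wz":0,"hand":0},{"tx":0,"ty":-0.001,"tz":0.063,"wx":0,"wy":0,"wz":0,"hand":0},{"tx":0,"ty":-0.001,"tz":0.07,"wx":0,"wy":0,"wz":0,"hand":0}]'|sed -n 2,4p
python3 -m inch '[{"tx":0,"ty":0,"tz":0.005,"wx":0,"wy":0,"wz":0,"hand":0},{"tx":0,"ty":0,"tz":0.009,"wx":0,"wy":0,"wz":0,"hand":0},{"tx":0,"ty":0,"tz":0.0125,"wx":0,"wy":0,"wz":0,"hand":0},{"tx":0,"ty":0,"tz":0.0125,"wx":0,"wy":0,"wz":0,"hand":0}]'|sed -n 2,4p
```

```text
position: [0.6355, -0.09, 0.0718]
ee_rot: [-180.0, 0.1, 171.9]
force: [-0.3, 0.5, 1.1]
position: [0.6354, -0.0904, 0.0589]
ee_rot: [-180.0, 0.0, 171.9]
force: [-0.4, 0.7, -0.4]
```

```bash
python3 -m inch '[{"tx":0,"ty":0,"tz":0.0015,"wx":0,"wy":0,"wz":0,"hand":0},{"tx":0,"ty":0,"tz":0.003,"wx":0,"wy":0,"wz":0,"hand":0},{"tx":0,"ty":0,"tz":0.003,"wx":0,"wy":0,"wz":0,"hand":0}]'|sed -n 2,4p
python3 -m inch '[{"tx":0,"ty":0,"tz":-0.03,"wx":0,"wy":0,"wz":0,"hand":0},{"tx":0,"ty":0,"tz":-0.06,"wx":0,"wy":0,"wz":0,"hand":0},{"tx":0,"ty":0,"tz":-0.06,"wx":0,"wy":0,"wz":0,"hand":0}]'|sed -n 2,2p
python3 - <<'E'
from m import *
im,d,p=shot('top'); C=cloud(p,d); a=np.radians(-8.2)
for l,y in enumerate((78,26,-26,-78),1):
    for x in (55,80): 
        P=np.array([578.4+x*np.cos(a)-y*np.sin(a),-2.5+x*np.sin(a)+y*np.cos(a),60])/1e3; u,v=project(p,P)[0].round().astype(int); print(l,x,C[v,u].round(3),end=' ')
    print()
E
python3 to.py 643 -38.1 115 171.8
```

```text
position: [0.6359, -0.0904, 0.0577]
ee_rot: [-180.0, 0.1, 171.8]
force: [-6.5, 1.3, 17.4]
position: [0.6377, -0.0904, 0.1217]
1 55 [0.648 0.069 0.046] 1 80 [0.661 0.062 0.088] 
2 55 [0.642 0.016 0.042] 2 80 [0.653 0.011 0.088] 
3 55 [ 0.633 -0.036  0.044] 3 80 [ 0.646 -0.04   0.089] 
4 55 [ 0.622 -0.088  0.056] 4 80 [ 0.647 -0.09   0.06 ] 
t 41.2 pos [636.9 -90.5 119.3] rot [180.    0.3 171.8] F [ 0.7  0.2 -1.6] w 0.0000 gf 0.0
to 643.0 -38.1 115.0 171.8 : t [0.0014, 0.0527, 0.0043] w [0.0, 0.3, 0.0] rows 1.3
```

```bash
python3 -m inch '[{"tx":0.001,"ty":0.03,"tz":0,"wx":0,"wy":0.2,"wz":0,"hand":0},{"tx":0.001,"ty":0.0525,"tz":0.004,"wx":0,"wy":0.2,"wz":0,"hand":0},{"tx":0.001,"ty":0.0525,"tz":0.004,"wx":0,"wy":0.2,"wz":0,"hand":0},{"tx":0.001,"ty":0.0525,"tz":0.004,"wx":0,"wy":0.2,"wz":0,"hand":0}]'|sed -n 2,2p
python3 to.py 643 -38.1 72 171.8 643 -38.1 58 171.8
```

```text
position: [0.6419, -0.037, 0.1117]
t 41.5 pos [641.9 -37.  111.7] rot [180.   -0.2 172. ] F [-0.9 -0.   0.1] w 0.0002 gf 0.0
to 643.0 -38.1 72.0 171.8 : t [-0.0014, -0.0009, 0.0397] w [0.0, -0.2, 0.2] rows 1.0
to 643.0 -38.1 58.0 171.8 : t [0.0, -0.0, 0.014] w [0.0, 0.0, 0.0] rows 0.3
```

```bash
python3 -m inch '[{"tx":-0.001,"ty":-0.001,"tz":0.018,"wx":0,"wy":0,"wz":0.2,"hand":0},{"tx":-0.001,"ty":-0.001,"tz":0.028,"wx":0,"wy":0,"wz":0.2,"hand":0},{"tx":-0.001,"ty":-0.001,"tz":0.036,"wx":0,"wy":0,"wz":0.2,"hand":0},{"tx":-0.001,"ty":-0.001,"tz":0.043,"wx":0,"wy":0,"wz":0.2,"hand":0},{"tx":-0.001,"ty":-0.001,"tz":0.049,"wx":0,"wy":0,"wz":0.2,"hand":0}]'|sed -n 2,4p
python3 -m inch '[{"tx":0,"ty":0,"tz":0.003,"wx":0,"wy":0,"wz":0,"hand":0},{"tx":0,"ty":0,"tz":0.006,"wx":0,"wy":0,"wz":0,"hand":0},{"tx":0,"ty":0,"tz":0.006,"wx":0,"wy":0,"wz":0,"hand":0}]'|sed -n 2,4p
python3 -m inch '[{"tx":0,"ty":0,"tz":-0.03,"wx":0,"wy":0,"wz":0,"hand":0},{"tx":0,"ty":0,"tz":-0.06,"wx":0,"wy":0,"wz":0,"hand":0},{"tx":0,"ty":0.03,"tz":-0.06,"wx":0,"wy":0,"wz":0,"hand":0},{"tx":0,"ty":0.052,"tz":-0.06,"wx":0,"wy":0,"wz":0,"hand":0},{"tx":0,"ty":0.052,"tz":-0.06,"wx":0,"wy":0,"wz":0,"hand":0}]'|sed -n 2,2p
python3 -m inch '[{"tx":0,"ty":0,"tz":0,"wx":0,"wy":0,"wz":0,"hand":0},{"tx":0,"ty":0,"tz":0,"wx":0,"wy":0,"wz":0,"hand":0}]'|sed -n 2,2p
python3 to.py 650.4 13.4 58 171.8
```

```text
position: [0.6425, -0.0397, 0.0626]
ee_rot: [-180.0, -0.2, 171.6]
force: [0.3, 0.5, 0.2]
position: [0.6427, -0.0395, 0.058]
ee_rot: [-180.0, -0.1, 171.6]
force: [-4.7, -0.3, 7.5]
position: [0.6508, 0.0174, 0.1181]
position: [0.6504, 0.0114, 0.1173]
t 42.8 pos [650.4  11.4 117.3] rot [-1.800e+02 -1.000e-01  1.716e+02] F [ 0.  -0.1 -0.1] w -0.0003 gf 0.0
to 650.4 13.4 58.0 171.8 : t [0.0002, 0.0021, 0.0593] w [-0.0, -0.1, -0.2] rows 1.4
```

```bash
python3 -m inch '[{"tx":0,"ty":0.002,"tz":0.024,"wx":0,"wy":0,"wz":-0.2,"hand":0},{"tx":0,"ty":0.002,"tz":0.034,"wx":0,"wy":0,"wz":-0.2,"hand":0},{"tx":0,"ty":0.002,"tz":0.042,"wx":0,"wy":0,"wz":-0.2,"hand":0},{"tx":0,"ty":0.002,"tz":0.049,"wx":0,"wy":0,"wz":-0.2,"hand":0},{"tx":0,"ty":0.002,"tz":0.055,"wx":0,"wy":0,"wz":-0.2,"hand":0}]'|sed -n 2,4p
python3 -m inch '[{"tx":0,"ty":0,"tz":0.003,"wx":0,"wy":0,"wz":0,"hand":0},{"tx":0,"ty":0,"tz":0.006,"wx":0,"wy":0,"wz":0,"hand":0},{"tx":0,"ty":0,"tz":0.006,"wx":0,"wy":0,"wz":0,"hand":0}]'|sed -n 2,4p
python3 -m inch '[{"tx":0,"ty":0,"tz":-0.03,"wx":0,"wy":0,"wz":0,"hand":0},{"tx":0,"ty":0,"tz":-0.06,"wx":0,"wy":0,"wz":0,"hand":0},{"tx":0,"ty":0.03,"tz":-0.06,"wx":0,"wy":0,"wz":0,"hand":0},{"tx":0,"ty":0.052,"tz":-0.06,"wx":0,"wy":0,"wz":0,"hand":0},{"tx":0,"ty":0.052,"tz":-0.06,"wx":0,"wy":0,"wz":0,"hand":0}]'|sed -n 2,2p
python3 -m inch '[{"tx":0,"ty":0,"tz":0,"wx":0,"wy":0,"wz":0,"hand":0},{"tx":0,"ty":0,"tz":0,"wx":0,"wy":0,"wz":0,"hand":0}]'|sed -n 2,2p
python3 to.py 657.8 64.9 58 171.8
```

```text
position: [0.6505, 0.0136, 0.0618]
ee_rot: [-180.0, -0.2, 171.8]
force: [-0.3, 0.0, -0.6]
position: [0.6506, 0.0138, 0.0578]
ee_rot: [-180.0, -0.1, 171.8]
force: [-8.5, -2.0, 17.4]
position: [0.6582, 0.0709, 0.1171]
position: [0.6581, 0.0648, 0.1164]
t 44.0 pos [658.1  64.8 116.4] rot [-1.800e+02 -1.000e-01  1.718e+02] F [ 0.5  0.  -0.3] w 0.0000 gf 0.0
to 657.8 64.9 58.0 171.8 : t [0.0002, 0.0001, 0.0584] w [-0.0, -0.1, 0.0] rows 1.4
```

```bash
python3 -m inch '[{"tx":0,"ty":0,"tz":0.024,"wx":0,"wy":0,"wz":0,"hand":0},{"tx":0,"ty":0,"tz":0.034,"wx":0,"wy":0,"wz":0,"hand":0},{"tx":0,"ty":0,"tz":0.042,"wx":0,"wy":0,"wz":0,"hand":0},{"tx":0,"ty":0,"tz":0.049,"wx":0,"wy":0,"wz":0,"hand":0},{"tx":0,"ty":0,"tz":0.055,"wx":0,"wy":0,"wz":0,"hand":0}]'|sed -n 2,4p
python3 -m inch '[{"tx":0,"ty":0,"tz":0.003,"wx":0,"wy":0,"wz":0,"hand":0},{"tx":0,"ty":0,"tz":0.006,"wx":0,"wy":0,"wz":0,"hand":0},{"tx":0,"ty":0,"tz":0.006,"wx":0,"wy":0,"wz":0,"hand":0}]'|sed -n 2,4p
python3 -m inch '[{"tx":0,"ty":0,"tz":-0.03,"wx":0,"wy":0,"wz":0,"hand":0},{"tx":0,"ty":0,"tz":-0.07,"wx":0,"wy":0,"wz":0,"hand":0},{"tx":0.03,"ty":0,"tz":-0.1,"wx":0,"wy":0,"wz":0,"hand":0},{"tx":0.07,"ty":0,"tz":-0.1,"wx":0,"wy":0,"wz":0,"hand":0},{"tx":0.11,"ty":0,"tz":-0.1,"wx":0,"wy":0,"wz":0,"hand":0}]'|sed -n 2,2p
python3 -m inch '[{"tx":0.04,"ty":0.02,"tz":0,"wx":0,"wy":0,"wz":0,"hand":0},{"tx":0.08,"ty":0.05,"tz":0,"wx":0,"wy":0,"wz":0,"hand":0},{"tx":0.09,"ty":0.08,"tz":0,"wx":0,"wy":0,"wz":0,"hand":0},{"tx":0.09,"ty":0.09,"tz":0,"wx":0,"wy":0,"wz":0,"hand":0},{"tx":0.09,"ty":0.09,"tz":0,"wx":0,"wy":0,"wz":0,"hand":0}]'|sed -n 2,2p
python3 tails.py
python3 - <<'E'
from m import *
im,d,p=shot('top'); C=cloud(p,d); a=np.radians(-8.2)
for l,y in enumerate((78,26,-26,-78),1):
    for x in (55,80): 
        P=np.array([578.4+x*np.cos(a)-y*np.sin(a),-2.5+x*np.sin(a)+y*np.cos(a),60])/1e3; u,v=project(p,P)[0].round().astype(int); print(l,x,C[v,u].round(3),end=' ')
    print()
im=shot('side')[0]; cv2.imwrite('pics/s3.png',cv2.resize(im[130:400,180:450,::-1],None,fx=2.2,fy=2.2,interpolation=cv2.INTER_CUBIC))
E
```

```text
position: [0.6579, 0.0652, 0.0608]
ee_rot: [-180.0, -0.2, 171.8]
force: [-0.4, -0.7, 0.2]
position: [0.6579, 0.0654, 0.0575]
ee_rot: [-180.0, -0.1, 171.8]
force: [-13.3, -2.3, 28.8]
position: [0.5507, 0.0809, 0.1572]
position: [0.4746, 0.1863, 0.1565]
1 123 [-5.6 -5.2 -4.3 -3.7] [62.1 73.4]
2 1174 [-5.  -4.6 -2.6  9. ] [12.6 41.6]
3 846 [-5.3 -4.9 -3.8 53.6] [-39.8 -10.2]
4 918 [-5.2 -4.9 -3.4 55.4] [-91.6 -62. ]
1 55 [0.645 0.068 0.057] 1 80 [0.67  0.064 0.059] 
2 55 [0.637 0.016 0.059] 2 80 [0.663 0.011 0.057] 
3 55 [ 0.629 -0.036  0.059] 3 80 [ 0.655 -0.041  0.059] 
4 55 [ 0.621 -0.087  0.061] 4 80 [ 0.648 -0.09   0.057]
```

View pics/s3.png

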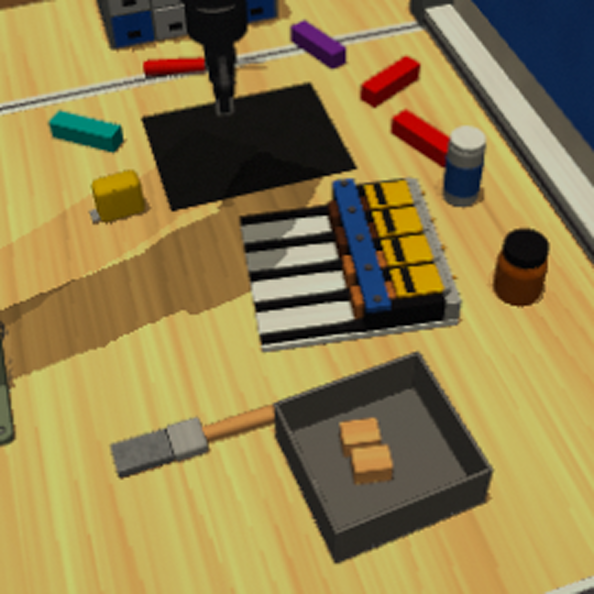

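All four covers are level and shut, all four blanks are home, both offcuts are in the bin, and the bystanders have not moved.

```bash
python3 -c "
from plant import close_job; print(close_job())"
```

```text
the job is handed in; nothing more can be done
None
```

The job is handed in, after about 45 s of the 210 s: both offcuts are in the bin, all four blanks measured home (lane 1 had slipped out 12 mm and was pushed back before any cover was pressed), and all four covers are shut.

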